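# Start a light baffle on a camera head's coarse thread

### The job

Take the black tube from the sloping cradle, stand it upright with its gold-banded end down on the blue mat and let go of it. Then take it again from above, set it over the steel neck of the camera head and, pressing lightly, turn it backward (anticlockwise seen from above) until you feel it drop into the thread, then forward (clockwise) until it is fully home, and let go. Do not knock the things lying around.

Things in the scene. Friction and masses are not known exactly. Their poses are not given: they have to be found in the camera images.
- baffle: Black tube, open at both ends, 110 mm long, 60 mm outside and 53 mm inside diameter, about 250 g, gold band at its lower (threaded) end, ribs near the upper. Origin: centre of the lower end face; z runs along the tube to its upper end. At the start it lies on the cradle, axis 30 degrees above level, lower end toward the robot, upper end pointing away.
- cradle: Fixed blue base 150 x 85 x 8 mm with two white rails sloping up 30 degrees along its +x (away from the robot) and a stop at their foot. Origin: centre of the underside. The tube lies on the rails, its lower end's centre at (-50, 0, 56) mm; both its sides are free for a grip from above, down to 19 mm below the tube's axis.
- mat: Fixed blue square mat 140 x 140 x 3 mm, where the tube is to be stood. Origin: centre of the underside. A leaning gripper that stands the tube here has room for its body if it holds the tube near the upper end, about 85 mm from the lower.
- housing: Fixed aluminium camera head, base plate 130 x 130 mm, body 105 x 105 mm, 55 mm high, z up. Origin: centre of the underside. On its top centre stands a fixed upright steel neck, 50 mm across its coarse thread, with a smooth 35 mm core; 1.5 mm clearance to the tube all round.
- seat (a point): Centre of the housing's top face, 55 mm above its underside, on the neck's axis; the tube's lower end face rests here when fully home.
- driver: Bystander: screwdriver lying on the table, 170 mm long.
- solvent: Bystander: standing bottle, 54 mm across, 130 mm tall; origin at the centre of its underside.
- kit: Bystander: open grey tray 100 x 140 x 30 mm; origin at the centre of its underside.
- panel: Bystander: small aluminium sensor bar 100 x 30 x 12 mm lying on the table; origin at the centre of its underside.
- lugs (a point): Point on the tube's axis 12 mm above its lower end, level with three short round steel lugs inside it: 6 mm thick, 120 degrees apart (one at the tube's +x), pointing inward, tips on a 38 mm circle.
- neck_tip (a point): Tip of the neck, 60 mm above the housing's top, on its axis. The core tapers over its last 8 mm from 35 to 22 mm and so centres the tube.
- land (a point): On the neck's axis, 29 mm above the housing's top: height of three flat lands on which the lugs first rest under a light press of 2 to 8 N (tube's lower end then 20 mm above the housing's top, or 29 mm if a lug stands on a narrow stop). Clockwise (seen from above) the lands end at stops that do not let the lugs in; anticlockwise, within at most 95 degrees, the lugs come to three gaps.
- start (a point): On the neck's axis, 15 mm above the housing's top: floor of the three gaps (16 degrees of play each). There the tube has dropped to 6 mm and a wall stops it anticlockwise; turned clockwise by 65 to 85 degrees it sinks along the thread to 0 mm, fully home, and 20 degrees on meets a stop. The gaps' angle differs each time, is unrelated to any yaw measured here, and must be felt.
Things that resemble listed ones, but are neither listed nor needed, are in the scene too. Of the things like the baffle, leave any that is pink; of the rest the smaller one is meant.

How it is judged (in metres and radians):
On the way, in this order (a step that is already met when the one before it is completed fails the run):
1. the tube stands upright on the blue mat, gold-banded end down, let go (angle between baffle's own z axis and vertical below 0.08 rad and height (world z) of baffle below 0.008 m and x of baffle in the frame of mat between -0.07 and 0.07 m and y of baffle in the frame of mat between -0.07 and 0.07 m and contact force between baffle and the fingers below 0.1 N and linear speed of baffle below 0.02 m/s), for 0.2 s.
2. the tube has dropped into the thread's start on the neck (z of baffle in the frame of seat between -0.004 and 0.01 m and horizontal distance between baffle and seat below 0.005 m and angle between baffle's own z axis and vertical below 0.1 rad), for 0.1 s.
At the end, for the whole second after the job is handed in: The tube is screwed fully home on the neck: its lower end face within 2 mm of the housing's top, centred within 4 mm, upright within 0.05 rad, at rest and released (z of baffle in the frame of seat between -0.003 and 0.002 m and horizontal distance between baffle and seat below 0.004 m and angle between baffle's own z axis and vertical below 0.05 rad and linear speed of baffle below 0.01 m/s and contact force between baffle and the fingers below 0.1 N); the robot touches nothing.
It fails at once if a bystander is knocked more than 40 mm from its place (distance of any of driver, solvent, kit, panel from where it was at the start of the episode above 0.04 m).
It also fails if it takes over 72 s, if anything falls off the work surface, if the arm or the gripper's body presses on something with over 40 N, if the wrist force passes 120 N, or if a joint passes its speed limit or range.

### The arm

A 6-joint arm with a two-finger parallel gripper is mounted at the origin on the work surface. World frame = base frame: x ahead of the robot, y to its left, z up, the work surface at z = 0. Lengths are in mm, angles in degrees, forces in N, time in s.
With the tool pointing down it reaches from about 350 to 850 mm from the base axis. Payload 8.1 kg.
Tool frame: the origin (TCP) lies on the centre line of the jaws, within the pads' length; the fingertips stand 11 mm ahead of it and the grasp point (between the pads) lies 8 mm behind it; z points along the fingers, y is the direction in which the jaws open and shut (so a half turn about z gives the same grasp; the last joint's range is limited). The gripper opens to 85 mm and grips with 20 to 120 N. Pads are 22 mm wide; open, the fingers measure 114 mm over their backs; the gripper's body (76 mm by 85 mm) begins 54 mm behind the grasp point. The pads swing forward as they close: fully open they stand 13 mm farther back than shut.
Start: joints at [-75.08, 7.471, 85.268, -0, 87.261, -4.893], TCP at [203.39, -564.48, 242.292] pointing down, gripper open.
Joint ranges: [-169.43, 169.43], [-51.17, 129.36], [1.28, 143.12], [-76.62, 256.62], [0, 156.53], [-152.29, 152.29]. Speed limits (degrees/s): [136.94, 136.94, 159.86, 180, 180, 180].

### API

Orientations are given as [roll, pitch, yaw] about the fixed x, y, z axes, in that order (R = Rz(yaw) Ry(pitch) Rx(roll)).
In Python, from bench import telemetry, viewer, r gives the robot as it stands.
- The arm moves only by the shell command python3 -m inch 'ROWS' [FORCE]. ROWS is JSON, a list of rows, each a list of 3 entries, a list of its own where there are three numbers: the shift along the tool's x, y, z in cm, then the turn, a rotation vector about the tool's x, y, z in rad, then the opening, from 0 (shut) to 1 (fully open). A call has 1 to 20 rows; each row is the pose to reach, as a shift and turn from the pose commanded when the call began, along the tool's axes at that moment; what a row does not reach only later rows make up. A row lasts 1/10 s, in which the tool goes at most 50 mm and 8.59 degrees, less where a joint would pass 70% of its speed; a pose out of reach is approached as far as the arm can. A call with a gripper value outside its range is refused whole. The fingers move at their own pace and stop on an object; FORCE is the grip in N (left out, the last holds). Time passes only in rows, so rows that repeat a pose let the fingers close. It gives the time, the measured TCP pose, the force and the opening at its end, in the units of the state.
- telemetry.sense(): the state, without advancing time (a new reading comes with each control period).
- viewer.snapshot(name): name is "scene" or "top" or "wrist"; returns the picture (480x640x3 uint8, red, green, blue); there is no depth.
- viewer.camera_model(name): a dict with "fx", "fy", "cx", "cy" (pixels), "cam_to_world" (4x4, takes a point from camera to world coordinates); the wrist camera has in their place "mount" (4x4, takes a point from camera to tool coordinates, whose origin is the TCP and whose axes are the flange's). Camera axes: x right, y down, z forward; pixel columns grow to the right and rows downward; lengths in mm; the calibration is good to about 2 mm. The wrist camera is an equidistant fisheye: a pixel r from the principal point sees the ray r / f radians off the axis. A picture is of the moment at which its call begins: read the wrist's pose just before it. camera_model takes no time and is no camera call.
- r.hand_in(): hands the job in, once; it reports no verdict.
The state is a dict: "time": time; "joint_pos": joint angles; "qd": joint speeds; "joint_efforts": joint torques, N m; "tool_pos": TCP position; "tcp_rot": TCP orientation; "ft_force": force on the tool from outside, world axes, zero at the start; "wrist_torque": the same for the moment, N m; "finger_gap": finger opening in mm.
Only numpy, scipy, OpenCV 4.12 (cv2) and the standard library are available. Lean on these libraries where they do the work, as an engineer would, in place of code of your own. Each camera call takes 0.05 s, during which the arm holds its last target.

## Working session

There is one attempt and no reset: what is moved stays moved. The work goes in short steps, Python scripts to look and compute and a shell command to move; the robot and the scene stay as the last step left them, time stands still between calls to the robot, and variables do not carry over. Pictures are saved under pics/ and viewed, and the job is handed in when it is done.

```bash
ls -la; mkdir -p pics
python3 - <<'E'
from bench import telemetry, viewer, r
import cv2
print(telemetry.sense())
for n in ["scene","top","wrist"]:
    im=viewer.snapshot(n); cv2.imwrite(f"pics/{n}0.png",im[:,:,::-1]); print(n,viewer.camera_model(n))
E
```

```text
total 12
drwxr-xr-x  3 agent agent 4096 Dec  7 14:53 .
drwxr-xr-x 23 root  root  4096 Dec  7 14:53 ..
drwxr-xr-x  2 agent agent 4096 Dec  7 14:53 pics
{'time': 0.0, 'joint_pos': array([-7.50807354e+01,  7.51582576e+00,  8.53287485e+01, -1.57018077e-03,
        8.72629768e+01, -4.89424509e+00]), 'qd': array([-0.05623272, -0.06193993, -0.05487056, -0.04623908,  0.01961377,
       -0.0054622 ]), 'joint_efforts': array([ 1.42955596e-03, -5.69404042e+01, -5.00547194e+01, -2.31268987e-04,
        1.50829920e-02, -2.13042853e-06]), 'tool_pos': array([ 203.23778879, -563.96152746,  241.24203445]), 'tcp_rot': array([-1.79892707e+02, -7.61338910e-03,  1.98135790e+01]), 'ft_force': array([-0.50205459,  0.08484948,  0.10763688]), 'wrist_torque': array([ 0.00494802, -0.07248683,  0.01651491]), 'finger_gap': 85.56703853333856}
scene {'fx': 464.0591876552324, 'fy': 464.0591876552324, 'cx': 324.22622254829747, 'cy': 240.0604230184341, 'cam_to_world': array([[-6.68016871e-01,  5.04933820e-01, -5.46621714e-01,
         1.10608081e+03],
       [ 7.44135876e-01,  4.57126758e-01, -4.87131323e-01,
       
[... 417 characters left out ...]
2e-01,  6.29684955e-03,  9.72224960e-03,
         2.50752470e+01],
       [-1.07705752e-02, -1.96590592e-01, -9.80426506e-01,
         1.04434881e+03],
       [ 0.00000000e+00,  0.00000000e+00,  0.00000000e+00,
         1.00000000e+00]])}
wrist {'fx': 371.64829954431775, 'fy': 371.64829954431775, 'cx': 315.56752034046474, 'cy': 239.75581011945485, 'mount': array([[-8.92447044e-04, -9.60361305e-01, -2.78756826e-01,
         6.94787958e+01],
       [ 9.99999205e-01, -1.10532868e-03,  6.06509139e-04,
         6.05266839e-01],
       [-8.90585823e-04, -2.78756063e-01,  9.60361528e-01,
        -1.31504172e+02],
       [ 0.00000000e+00,  0.00000000e+00,  0.00000000e+00,
         1.00000000e+00]])}
```

View pics/scene0.png

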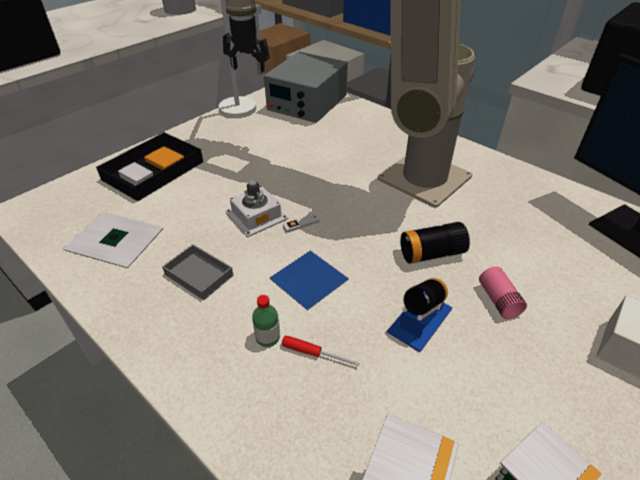

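View pics/top0.png

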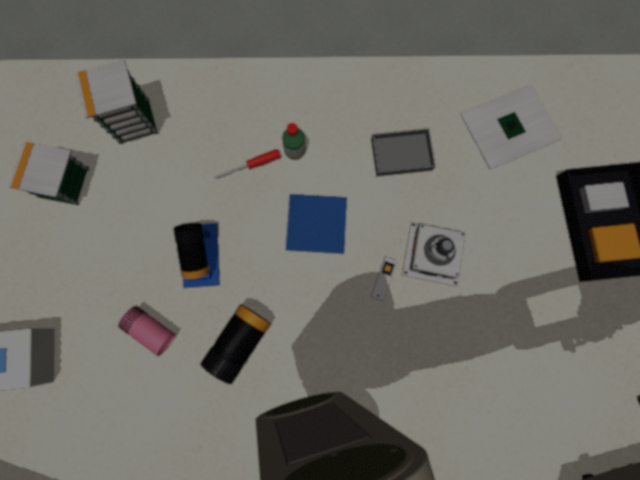

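View pics/wrist0.png

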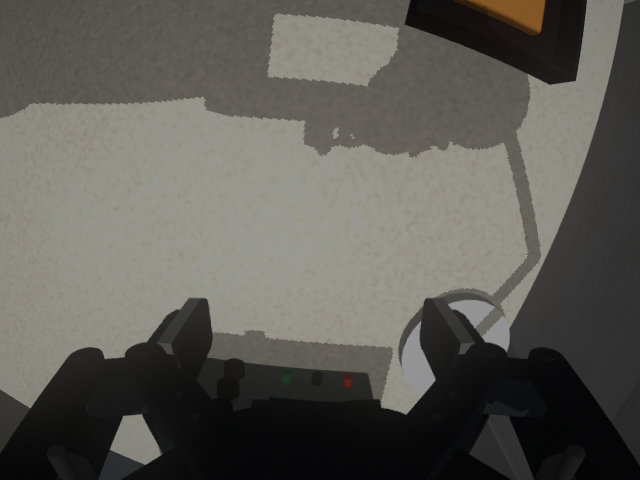

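The scene and top views show three tube-like things. In the top view they are the black tube on the cradle at (192,250), a larger black tube with a gold band lying loose at (236,343), and a pink tube at (147,330). The cradle one is the smaller of the two that aren't pink, so I choose that one. In the top view the mat is at (317,223), the housing at (436,252), the kit at (403,152), the solvent at (293,141), the driver at (250,163) and the panel at (384,277). Next I'll check close crops.

Run:
```python
import cv2,numpy as np
t=cv2.imread("pics/top0.png")
a=cv2.resize(t[210:300,160:240],None,fx=6,fy=6,interpolation=cv2.INTER_CUBIC)
b=cv2.resize(t[210:300,390:470],None,fx=6,fy=6,interpolation=cv2.INTER_CUBIC)
c=np.hstack([a,b]);c=cv2.convertScaleAbs(c,alpha=1.7)
cv2.imwrite("pics/crop1.png",c[:,:800] if c.shape[1]<=960 else c)
cv2.imwrite("pics/crop1.png",cv2.resize(c,(800,450)))
s=cv2.imread("pics/scene0.png")
cv2.imwrite("pics/crop2.png",cv2.convertScaleAbs(cv2.resize(s[260:360,375:475],None,fx=6,fy=6,interpolation=cv2.INTER_CUBIC),alpha=1.5))
cv2.imwrite("pics/crop3.png",cv2.convertScaleAbs(cv2.resize(s[170:250,210:330],None,fx=6,fy=6,interpolation=cv2.INTER_CUBIC),alpha=1.3))
```

```text
(no output)
```

View pics/crop1.png

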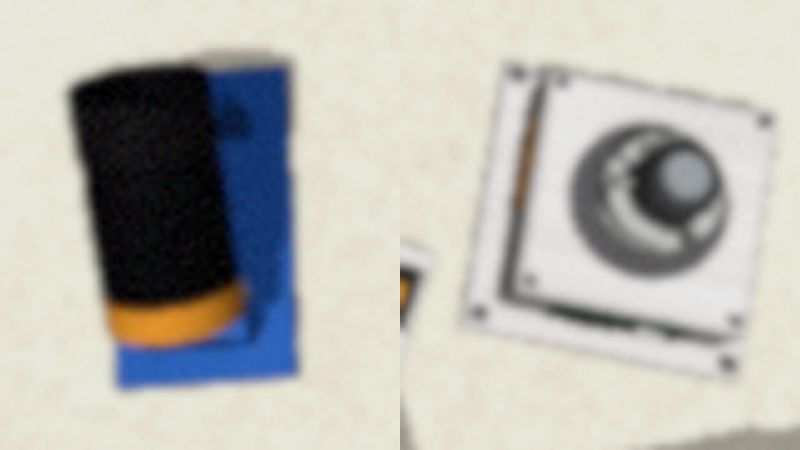

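View pics/crop2.png

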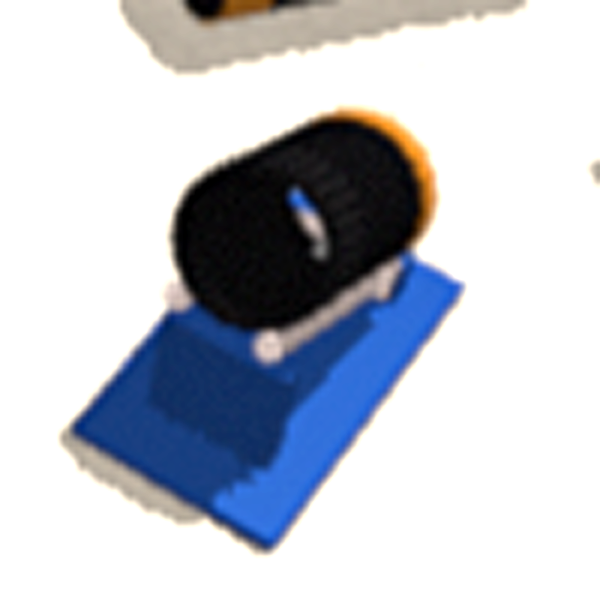

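View pics/crop3.png

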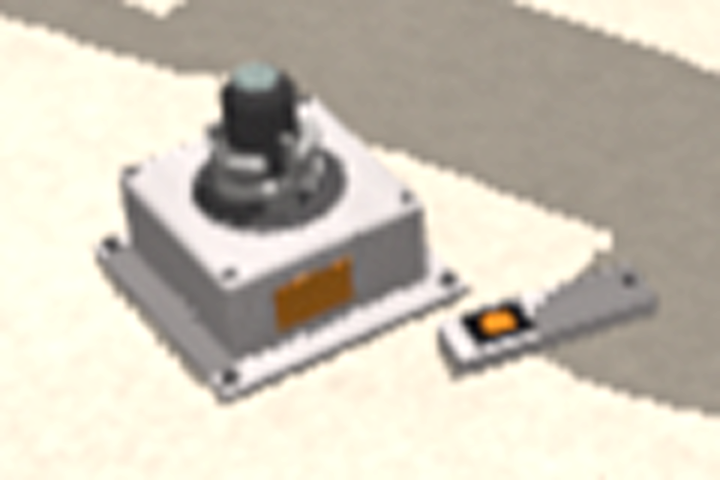

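The crops confirm the choice: a black tube on the blue cradle with its gold band toward the robot and ribs at the upper end. The neck tip is at top (447.6,244.4) and scene (252.8,182.7). Next I'll turn these into positions.

```bash
cat > h.py <<'E'
import numpy as np, cv2
from scipy.spatial.transform import Rotation as R
from bench import telemetry, viewer
def ray(n,u,v,pose=None):
    m=viewer.camera_model(n)
    if n=="wrist":
        a,b=(u-m['cx']),(v-m['cy']); rr=np.hypot(a,b); th=rr/m['fx']
        d=np.array([np.sin(th)*a/rr,np.sin(th)*b/rr,np.cos(th)]) if rr>0 else np.array([0,0,1.])
        p,rot=pose; T=np.eye(4); T[:3,:3]=R.from_euler('xyz',rot,degrees=True).as_matrix(); T[:3,3]=p
        C=T@m['mount']
    else:
        d=np.array([(u-m['cx'])/m['fx'],(v-m['cy'])/m['fy'],1.]); C=m['cam_to_world']
    d=C[:3,:3]@d; return C[:3,3],d/np.linalg.norm(d)
def at(n,u,v,z,pose=None):
    o,d=ray(n,u,v,pose); return o+d*(z-o[2])/d[2]
def tri(rs):
    A=np.zeros((3,3));b=np.zeros(3)
    for o,d in rs:
        P=np.eye(3)-np.outer(d,d);A+=P;b+=P@o
    x=np.linalg.solve(A,b);return x,[np.linalg.norm((np.eye(3)-np.outer(d,d))@(x-o)) for o,d in rs]
def proj(n,X,pose=None):
    m=viewer.camera_model(n)
    if n=="wrist":
        p,rot=pose;T=np.eye(4);T[:3,:3]=R.from_euler('xyz',rot,degrees=True).as_matrix();T[:3,3]=p;C=T@m['mount']
    else: C=m['cam_to_world']
    c=C[:3,:3].T@(np.asarray(X,float)-C[:3,3])
    if n=="wrist":
        th=np.arctan2(np.hypot(c[0],c[1]),c[2]);s=m['fx']*th/np.hypot(c[0],c[1]);return np.array([m['cx']+s*c[0],m['cy']+s*c[1]])
    return np.array([m['cx']+m['fx']*c[0]/c[2],m['cy']+m['fy']*c[1]/c[2]])
E
python3 - <<'E'
from h import *
np.set_printoptions(precision=1,suppress=True)
print("tip",tri([ray("top",447.6,244.4),ray("scene",252.8,182.7)]), at("top",447.6,244.4,115),at("scene",252.8,182.7,115))
for z,l in [(8,[(218,223),(219.6,285),(183.6,287.4)]),(3,[(289,195),(347,197),(345,253),(286,250)])]:
    for p in l: print(p,at("top",*p,z))
# scene: cradle corners: crop/6+(375,260)
for p in [(72,430),(268,547),(462,288)]:
    q=(p[0]/6+375,p[1]/6+260);print("scene cradle",at("scene",*q,8))
for p in [(403,152),(384,277),(277,156),(217,177)]: print(p,at("top",*p,10))
print(at("top",293,141,50))
E
```

```text
tip (array([ 480.2, -250. ,  113.8]), [np.float64(1.7358116088485538), np.float64(1.735811608848402)]) [ 481.1 -251.1  115. ] [ 480.6 -246.8  115. ]
(218, 223) [555.8 259.    8. ]
(219.6, 285) [408.2 249.8   8. ]
(183.6, 287.4) [403.1 333.2   8. ]
(289, 195) [625.4  90.5   3. ]
(347, 197) [619.3 -49.7   3. ]
(345, 253) [482.4 -42.3   3. ]
(286, 250) [490.4  96.8   3. ]
scene cradle [560.7 265.8   8. ]
scene cradle [554.9 346.6   8. ]
scene cradle [407.6 337.4   8. ]
(403, 152) [ 730.5 -188.2   10. ]
(384, 277) [ 424.5 -130.9   10. ]
(277, 156) [722.8 120.   10. ]
(217, 177) [670.  265.2  10. ]
[744.2  78.8  50. ]
```

Cross-checks:
- **Neck tip:** z comes out at 113.8, against the 115 expected.
- **Cradle edges:** 147 and 83 mm, against 150 and 85.
- **Mat:** about 138 mm, against 140.

I'll look at the housing with the wrist camera on the way to the cradle.

```bash
cat >> h.py <<'E'
def go(pos,rot,vert=None):
    """print shift(cm) and rotvec in tool axes from the present pose to the goal"""
    s=telemetry.sense(); A=R.from_euler('xyz',s['tcp_rot'],degrees=True)
    B=rot if isinstance(rot,R) else R.from_euler('xyz',rot,degrees=True)
    print("shift cm",np.round(A.inv().apply(np.array(pos)-s['tool_pos'])/10,2),"turn",np.round((A.inv()*B).as_rotvec(),3),"t",s['time'])
def snap(n,f):
    s=telemetry.sense();im=viewer.snapshot(n)
    cv2.imwrite("pics/"+f,cv2.convertScaleAbs(np.ascontiguousarray(im[:,:,::-1]),alpha=1.4))
    np.savez("pics/"+f+".npz",p=s['tool_pos'],r=s['tcp_rot']);print(s['tool_pos'].round(2),s['tcp_rot'].round(2),s['joint_pos'].round(1),s['time'])
def pose(f):
    d=np.load("pics/"+f+".npz");return d['p'],d['r']
E
python3 -c "
from h import *
go([470,-250,250],[180,0,20])
go([485,299,260],[180,0,183.6])"
```

```text
shift cm [ 35.74 -20.51  -0.82] turn [-0.001 -0.    -0.003] t 0.15
shift cm [ 55.76 -71.65  -1.74] turn [-0.000e+00 -2.000e-03 -2.859e+00] t 0.15
```

```bash
python3 -m inch '[[[35.7,-20.5,-0.8],[0,0,0],1],[[35.7,-20.5,-0.8],[0,0,0],1],[[35.7,-20.5,-0.8],[0,0,0],1],[[35.7,-20.5,-0.8],[0,0,0],1],[[35.7,-20.5,-0.8],[0,0,0],1],[[35.7,-20.5,-0.8],[0,0,0],1],[[35.7,-20.5,-0.8],[0,0,0],1],[[35.7,-20.5,-0.8],[0,0,0],1],[[35.7,-20.5,-0.8],[0,0,0],1],[[35.7,-20.5,-0.8],[0,0,0],1],[[35.7,-20.5,-0.8],[0,0,0],1],[[35.7,-20.5,-0.8],[0,0,0],1]]'; python3 -c "
from h import *
snap('wrist','w1.png')"
```

```text
time: 1.35
tool_pos: [468.9, -251.8, 250.1]
tcp_rot: [-180.0, 0.0, 19.7]
ft_force: [-0.7, -0.1, -0.2]
finger_gap: 84.8
[ 468.88 -251.81  250.07] [-1.800e+02  4.000e-02  1.972e+01] [-33.7  -3.2  95.4  -0.   87.8  36.5] 1.35
```

View pics/w1.png

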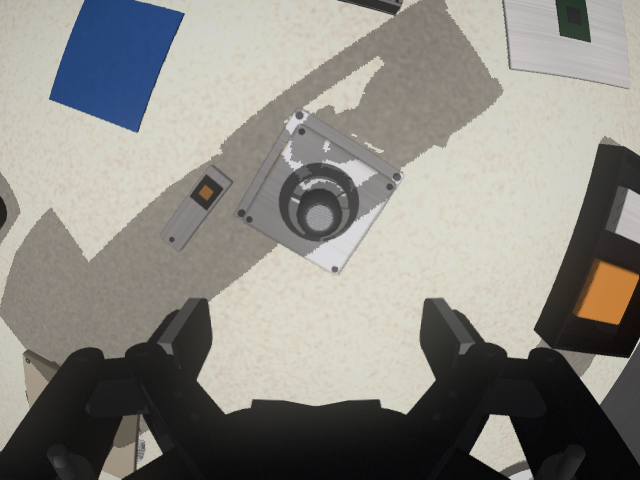

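The wrist view shows the housing, with its neck tip at about (320,216) and base-plate holes at about (299,116), (397,177), (335,269) and (241,212). I'll enlarge it.

Run:
```python
import cv2
a=cv2.imread("pics/w1.png")[100:285,225:415]
cv2.imwrite("pics/w1c.png",cv2.resize(a,None,fx=3.2,fy=3.2,interpolation=cv2.INTER_CUBIC))
```

```text
(no output)
```

View pics/w1c.png

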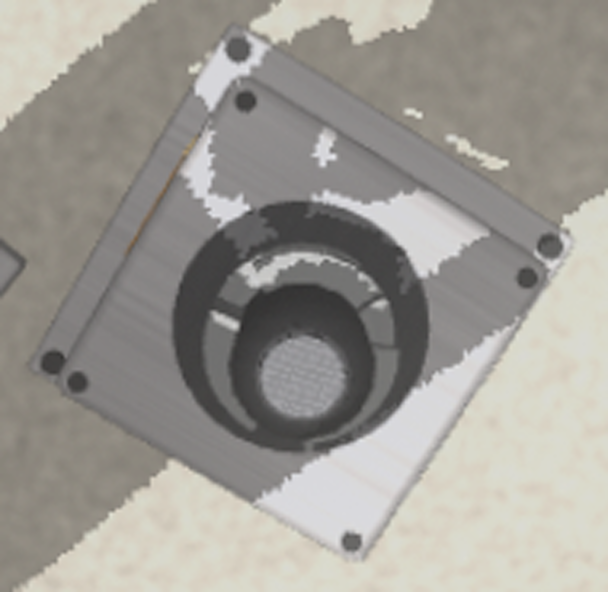

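Run:
```python
from h import *
np.set_printoptions(precision=1,suppress=True)
P=pose("w1.png");q=lambda u,v:(225+u/3.2,100+v/3.2)
t=q(303,376);print(t,at("wrist",*t,115,P))
c=[at("wrist",*q(*x),55,P) for x in [(245,101),(527,278),(351,541),(77,381)]]
print(np.array(c),np.mean(c,0), [np.linalg.norm(c[i]-c[i-1]) for i in range(4)])
print("ring",at("wrist",*q(300,326),58,P))
print(tri([ray("top",447.6,244.4),ray("scene",252.8,182.7),ray("wrist",*t,P)]))
```

```text
(319.6875, 217.5) [ 478.7 -252.3  115. ]
[[ 533.1 -216.8   55. ]
 [ 514.  -307.1   55. ]
 [ 424.2 -287.7   55. ]
 [ 443.3 -197.5   55. ]] [ 478.7 -252.3   55. ] [np.float64(91.82543645154234), np.float64(92.22655883369016), np.float64(91.83627395952861), np.float64(92.21068300599136)]
ring [ 479.8 -251.8   58. ]
(array([ 479.3, -251.3,  113. ]), [np.float64(2.0910743255002964), np.float64(1.955181341018811), np.float64(1.6027698736746632)])
```

The tip and the screw-square centre agree at (478.7,-252.3), so the neck is upright. Top and scene agree to within 2–5 mm. On to the cradle.

```bash
python3 -c "
from h import *
go([485,299,260],[180,0,183.6])"
```

```text
shift cm [ 20.08 -51.32  -0.99] turn [-1.000e-03  0.000e+00 -2.861e+00] t 1.4
```

```bash
python3 -m inch '[[[20.1,-51.3,-1],[0,0,-2.86],1],[[20.1,-51.3,-1],[0,0,-2.86],1],[[20.1,-51.3,-1],[0,0,-2.86],1],[[20.1,-51.3,-1],[0,0,-2.86],1],[[20.1,-51.3,-1],[0,0,-2.86],1],[[20.1,-51.3,-1],[0,0,-2.86],1],[[20.1,-51.3,-1],[0,0,-2.86],1],[[20.1,-51.3,-1],[0,0,-2.86],1],[[20.1,-51.3,-1],[0,0,-2.86],1],[[20.1,-51.3,-1],[0,0,-2.86],1],[[20.1,-51.3,-1],[0,0,-2.86],1],[[20.1,-51.3,-1],[0,0,-2.86],1],[[20.1,-51.3,-1],[0,0,-2.86],1],[[20.1,-51.3,-1],[0,0,-2.86],1],[[20.1,-51.3,-1],[0,0,-2.86],1],[[20.1,-51.3,-1],[0,0,-2.86],1],[[20.1,-51.3,-1],[0,0,-2.86],1],[[20.1,-51.3,-1],[0,0,-2.86],1],[[20.1,-51.3,-1],[0,0,-2.86],1],[[20.1,-51.3,-1],[0,0,-2.86],1]]'; python3 -c "
from h import *
snap('wrist','w2.png')
import cv2
a=cv2.imread('pics/w2.png');cv2.imwrite('pics/w2b.png',a)"
```

```text
time: 3.4
tool_pos: [485.6, 298.8, 260.2]
tcp_rot: [-180.0, -0.0, -176.3]
ft_force: [-0.2, 0.4, 0.3]
finger_gap: 85.2
[485.65 298.84 260.22] [-1.7999e+02 -1.0000e-02 -1.7628e+02] [ 26.5   2.5  88.7  -0.   88.8 -67.3] 3.4
```

View pics/w2.png

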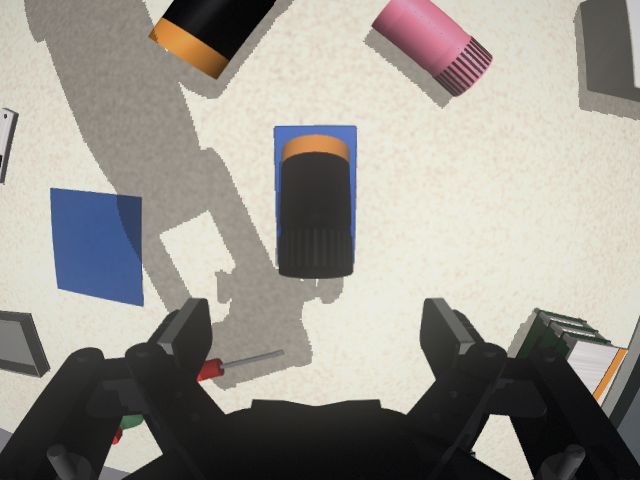

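The wrist view shows the tube with its gold end up-image at (316,148) and its ribbed end at (316,270), the axis nearly vertical in the image. The larger black tube is at (205,40) and the pink one at (435,45).

Run:
```python
import cv2
a=cv2.imread("pics/w2.png")[115:290,235:395]
cv2.imwrite("pics/w2c.png",cv2.resize(a,None,fx=3.4,fy=3.4,interpolation=cv2.INTER_CUBIC))
```

```text
(no output)
```

View pics/w2c.png

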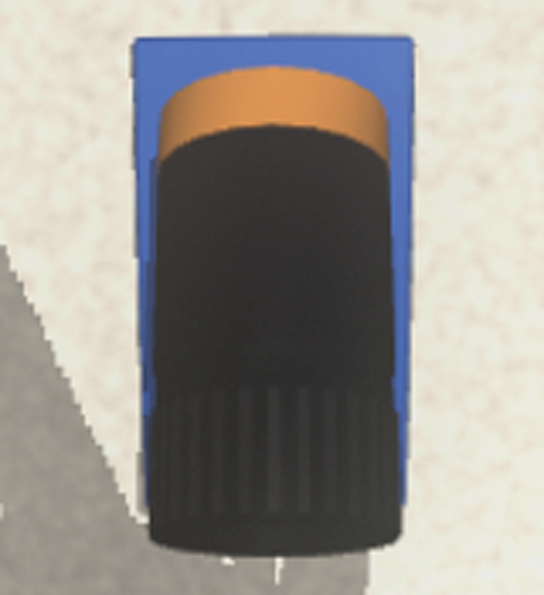

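Run:
```python
from h import *
from scipy.optimize import least_squares
np.set_printoptions(precision=1,suppress=True)
P=pose("w2.png");q=lambda u,v:np.array((235+u/3.4,115+v/3.4))
a=np.array([.866,0,.5]);n=np.array([-.5,0,.866]);c0=np.array([-50,0,56.])
pts=[([-75,42.5,8],(412,38)),([-75,-42.5,8],(133,38)),(c0+30*n,(275,67)),(c0+110*a+30*n,None),]
def W(p,L):
    return R.from_euler('z',p[2],degrees=True).apply(L)+[p[0],p[1],0]
def rim(p): 
    t=np.linspace(0,2*np.pi,100);return np.array([proj("wrist",W(p,c0+110*a+30*(np.cos(x)*n+np.sin(x)*np.array([0,1,0]))),P) for x in t])
def f(p):
    e=[]
    for L,o in pts:
        if o is not None: e.append(proj("wrist",W(p,L),P)-q(*o))
    r=rim(p); e.append([r[:,1].max()-q(0,556)[1], 0])
    return np.concatenate(e)
s=least_squares(f,[482,299,3.6]);print(s.x,s.fun)
for z,u in [(0,133),(0,412)]: print(at("wrist",*q(u,38),8,P))
r=rim(s.x);print("rim px in crop",(r.min(0)-[235,115])*3.4,(r.max(0)-[235,115])*3.4)
```

```text
[479.  297.    3.8] [ 0.9 -0.5 -0.3 -0.3 -0.5  0.2  0.5  0. ]
[407.3 250.    8. ]
[401.9 333.6   8. ]
rim px in crop [147.7 519.8] [399.9 557.8]
```

The cradle comes out at (479,297) with yaw 3.8° from the wrist view, and (479.5,296) with 3.6° from top, so I'll use those. I plan to grip 85 mm up the tube with a vertical tool.

```bash
python3 -c "
from h import *
np.set_printoptions(precision=1,suppress=True)
g=R.from_euler('z',3.7,degrees=True).apply([23.6,0,98.5-8])+[479.3,296.8,0];print(g)
go(g,[180,0,183.7])
P=pose('w2.png')
c=[at('wrist',*x,3,P) for x in [(51,188),(141,197),(144,305),(58,289)]];print(np.array(c),np.mean(c,0))
"
```

```text
[502.9 298.3  90.5]
shift cm [-1.7 -0.2 17. ] turn [-0. -0. -0.] t 3.45
[[479.8 -39.6   3. ]
 [488.6  97.8   3. ]
 [625.5  90.2   3. ]
 [619.9 -50.1   3. ]] [553.4  24.6   3. ]
```

```bash
python3 -m inch '[[[-1.7,-0.2,4],[0,0,0],1],[[-1.7,-0.2,7],[0,0,0],1],[[-1.7,-0.2,10],[0,0,0],1],[[-1.7,-0.2,12.5],[0,0,0],1],[[-1.7,-0.2,14.5],[0,0,0],1],[[-1.7,-0.2,16],[0,0,0],1],[[-1.7,-0.2,17],[0,0,0],1],[[-1.7,-0.2,17],[0,0,0],1],[[-1.7,-0.2,17],[0,0,0],1]]'; python3 -c "
from h import *
snap('wrist','w3.png');snap('scene','s3.png')
print(telemetry.sense()['ft_force'])"
```

```text
time: 4.35
tool_pos: [502.6, 299.4, 91.1]
tcp_rot: [180.0, 0.1, -176.4]
ft_force: [-0.5, 0.1, -0.6]
finger_gap: 85.6
[502.63 299.36  91.09] [ 1.7998e+02  5.0000e-02 -1.7638e+02] [ 25.8  12.1  96.4  -0.   71.4 -67.9] 4.35
[502.92 299.58  91.6 ] [ 1.7996e+02  1.0000e-01 -1.7636e+02] [ 25.8  12.1  96.4  -0.   71.4 -67.9] 4.4
[-0.0835651   0.4761821   1.13915179]
```

View pics/w3.png

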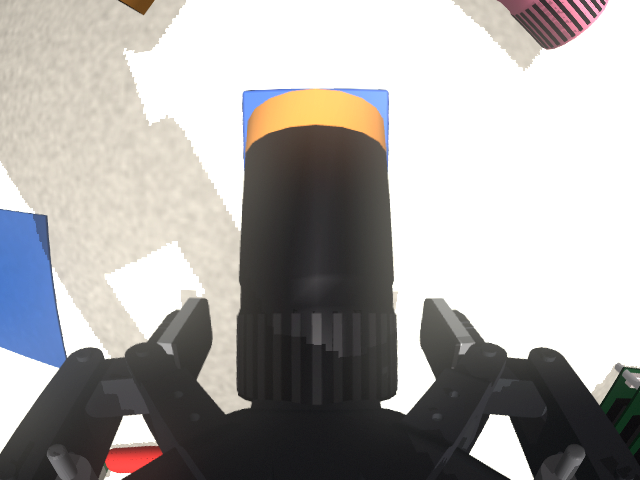

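View pics/s3.png

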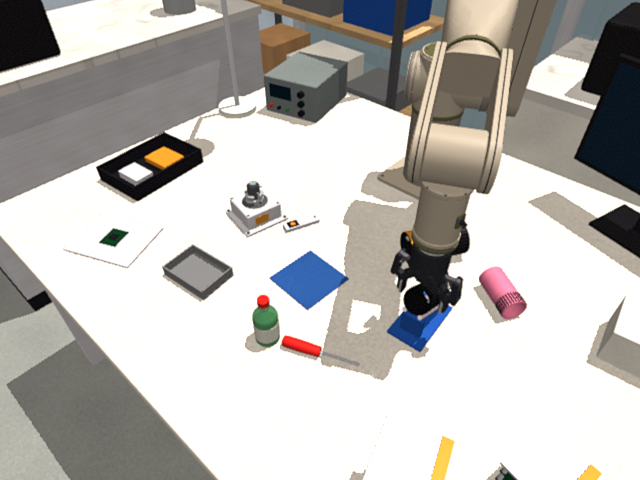

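The tube (x about 317) is centred between the pads (211 and 424), so I'll close.

```bash
python3 -m inch '[[[0,0,0],[0,0,0],0],[[0,0,0],[0,0,0],0],[[0,0,0],[0,0,0],0],[[0,0,0],[0,0,0],0],[[0,0,0],[0,0,0],0],[[0,0,0],[0,0,0],0],[[0,0,0],[0,0,0],0],[[0,0,0],[0,0,0],0]]' 60;  python3 -c "
from h import *
s=telemetry.sense();print(s['ft_force'],s['wrist_torque'],s['finger_gap'])"
```

```text
time: 5.25
tool_pos: [502.6, 299.7, 91.5]
tcp_rot: [180.0, 0.1, -176.3]
ft_force: [-2.1, -0.0, 5.4]
finger_gap: 58.8
[-2.0939379  -0.03566897  5.41067318] [-0.04802702  0.28599359  0.05069539] 58.824190604608546
```

```bash
cat >> h.py <<'E'
def tool_mat(psi,extra=0):
    return R.from_euler('z',psi,degrees=True)*R.from_euler('y',-60+extra,degrees=True)*R.from_euler('xyz',[180,0,180],degrees=True)
E
python3 -c "
from h import *
np.set_printoptions(precision=2,suppress=True)
s=telemetry.sense();A=R.from_euler('xyz',s['tcp_rot'],degrees=True)
rz=R.from_euler('z',3.7,degrees=True)
low=rz.apply([-50,0,56])+[479.3,296.8,0]; ax=rz.apply([.866,0,.5])
lt=A.inv().apply(low-s['tool_pos']);at_=A.inv().apply(ax);print('low in tool',lt,'axis in tool',at_)
np.savez('grip.npz',lt=lt,ax=at_)
B=tool_mat(2.5);print(B.apply(at_),B.as_euler('xyz',degrees=True),'z',B.apply([0,0,1]))
tcp=np.array([556,24.5,3+80])-B.apply(lt);print(tcp)
go(tcp,B)
"
```

```text
low in tool [73.51 -1.43 35.4 ] axis in tool [-0.87  0.   -0.5 ]
[0. 0. 1.] [ 180.    60.  -177.5] z [ 0.87  0.04 -0.5 ]
[562.03  26.2  164.36]
shift cm [ -4.18 -27.67  -7.3 ] turn [ 0.01 -1.05  0.02] t 5.25
```

```bash
python3 -m inch '[[[0,0,-2],[0,0,0],0],[[0,0,-5],[0,0,0],0],[[0,0,-9],[0,0,0],0],[[0,0,-13],[0,0,0],0],[[-1,-4,-14],[0,-0.12,0],0],[[-2,-8,-14],[0,-0.26,0],0],[[-3,-12,-14],[0,-0.4,0],0],[[-4.2,-16,-14],[0,-0.54,0],0],[[-4.2,-20,-14],[0,-0.68,0],0],[[-4.2,-24,-14],[0,-0.82,0],0],[[-4.2,-27.7,-14],[0.01,-0.95,0.02],0],[[-4.2,-27.7,-14],[0.01,-1.05,0.02],0],[[-4.2,-27.7,-12],[0.01,-1.05,0.02],0],[[-4.2,-27.7,-12],[0.01,-1.05,0.02],0],[[-4.2,-27.7,-12],[0.01,-1.05,0.02],0]]';  python3 -c "
from h import *
snap('scene','s4.png');snap('wrist','w4.png')
s=telemetry.sense();print(s['ft_force'],s['wrist_torque'],s['finger_gap'])
B=tool_mat(2.5);go([562,26.2,164.4],B)"
```

```text
time: 6.75
tool_pos: [566.7, 26.2, 279.4]
tcp_rot: [179.9, 57.6, -177.6]
ft_force: [0.8, -0.2, -3.1]
finger_gap: 58.7
[566.72  26.21 279.41] [ 179.86   57.63 -177.62] [  -8.2  -51.1  143.1   17.3   32.  -110.6] 6.75
[566.75  26.43 279.49] [ 179.87   57.64 -177.59] [  -8.2  -51.1  143.1   17.3   32.  -110.6] 6.8
[ 0.49267123  0.45271643 -2.54145348] [-0.01875346  0.67185978  0.01346152] 58.90614708177699
shift cm [ 9.98 -0.03  5.76] turn [ 0.001 -0.041 -0.001] t 6.85
```

View pics/s4.png

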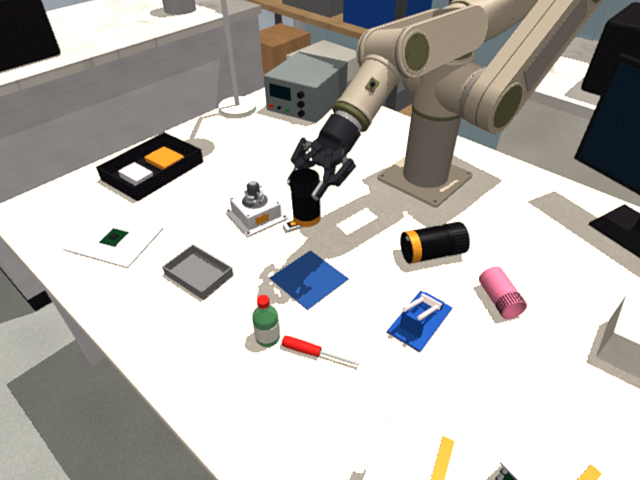

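View pics/w4.png

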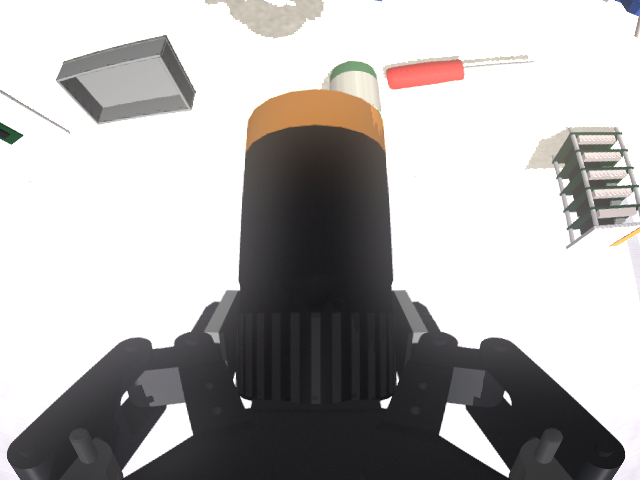

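The tube is held with no slip: its rim is at the same pixels as before, (316,90) and (316,402). The arm is folded against its j2 and j3 limits here, so I'll come down and place it further out on the mat, at x about 588.

```bash
python3 -c "
from h import *
g=np.load('grip.npz');B=tool_mat(2.5)
for z in (90,40,3): 
    tcp=np.array([588,24,z])-B.apply(g['lt']);print(tcp);go(tcp,B)"
```

```text
[594.03045062  25.69953795 171.35652607]
shift cm [ 7.68 -0.22  8.09] turn [ 0.001 -0.041 -0.001] t 6.85
[594.03045062  25.69953795 121.35652607]
shift cm [11.91 -0.22 10.76] turn [ 0.001 -0.041 -0.001] t 6.85
[594.03045062  25.69953795  84.35652607]
shift cm [15.03 -0.23 12.74] turn [ 0.001 -0.041 -0.001] t 6.85
```

```bash
python3 -m inch '[[[2,0,2],[0,0,0],0],[[5,-0.1,5],[0,0,0],0],[[7.7,-0.2,8.1],[0,0,0],0],[[7.7,-0.2,8.1],[0,-0.04,0],0],[[7.7,-0.2,8.1],[0,-0.04,0],0],[[7.7,-0.2,8.1],[0,-0.04,0],0]]';  python3 -c "
from h import *
s=telemetry.sense();print(s['joint_pos'].round(1),s['tcp_rot'])
g=np.load('grip.npz');B=tool_mat(2.5)
for z in (90,20,8,3): 
    tcp=np.array([588,24,z])-B.apply(g['lt']);print(tcp);go(tcp,B)"
```

```text
time: 7.45
tool_pos: [609.7, 26.5, 171.6]
tcp_rot: [179.8, 59.3, -177.7]
ft_force: [-0.9, 0.1, -2.4]
finger_gap: 58.6
[  -7.2  -27.8  143.1   55.8   10.2 -150.3] [ 179.76885188   59.30059941 -177.70655534]
[594.03045062  25.69953795 171.35652607]
shift cm [ 0.82 -0.01 -1.33] turn [ 0.001 -0.012 -0.002] t 7.45
[594.03045062  25.69953795 101.35652607]
shift cm [ 6.84 -0.02  2.24] turn [ 0.001 -0.012 -0.002] t 7.45
[594.03045062  25.69953795  89.35652607]
shift cm [ 7.87 -0.02  2.85] turn [ 0.001 -0.012 -0.002] t 7.45
[594.03045062  25.69953795  84.35652607]
shift cm [ 8.3  -0.03  3.11] turn [ 0.001 -0.012 -0.002] t 7.45
```

```bash
cat > kin.py <<'E'
import numpy as np
from scipy.spatial.transform import Rotation as R
from scipy.optimize import least_squares
def fk(q,k):
    d1,a1,L2,e,L3,d=k
    z=lambda a:R.from_euler('z',a,degrees=True); y=lambda a:R.from_euler('y',a,degrees=True)
    A=z(q[0]);p=A.apply([a1,0,d1]);A=A*y(q[1]);p=p+A.apply([0,0,L2]);A=A*y(q[2]);p=p+A.apply([e,0,L3])
    A=A*z(q[3])*y(q[4])*z(q[5]+90);p=p+A.apply([0,0,d]);return p,A
D=[([-75.08,7.471,85.268,0,87.261,-4.893],[203.39,-564.48,242.292],[180,0,19.81]),
([-33.7,-3.2,95.4,0,87.8,36.5],[468.88,-251.81,250.07],[-180,0.04,19.72]),
([26.5,2.5,88.7,0,88.8,-67.3],[485.65,298.84,260.22],[-180,0,-176.28]),
([25.8,12.1,96.4,0,71.4,-67.9],[502.63,299.36,91.09],[180,.05,-176.38]),
([-8.2,-51.1,143.1,17.3,32,-110.6],[566.72,26.21,279.41],[179.86,57.63,-177.62]),
([-7.2,-27.8,143.1,55.8,10.2,-150.3],[609.7,26.5,171.6],[179.77,59.3,-177.71])]
lo=np.array([-169.43,-51.17,1.28,-76.62,0,-152.29]);hi=np.array([169.43,129.36,143.12,256.62,156.53,152.29])
def fit():
    f=lambda k:np.concatenate([fk(q,k)[0]-p for q,p,_ in D])
    return least_squares(f,[400,0,400,0,400,200])
K=fit().x
def ik(p,B,q0=None,n=12,seed=0):
    rng=np.random.default_rng(seed);out=[]
    for i in range(n):
        s=q0 if (q0 is not None and i==0) else rng.uniform(lo+5,hi-5)
        def f(q):
            a,A=fk(q,K);return np.concatenate([(a-p)/100,(A.inv()*B).as_rotvec()])
        r=least_squares(f,np.clip(s,lo+.1,hi-.1),bounds=(lo,hi))
        if np.abs(r.fun).max()<2e-3 and not any(np.abs(r.x-o).max()<2 for o in out): out.append(r.x)
    return out
if __name__=="__main__":
    s=fit();print(s.x.round(1),s.fun.round(1))
    for q,p,r in D: print(((fk(q,K)[1]).inv()*R.from_euler('xyz',r,degrees=True)).magnitude()*57.3)
E
python3 kin.py
python3 - <<'E'
from kin import *
from h import tool_mat
np.set_printoptions(precision=1,suppress=True)
g=np.load('grip.npz')
for psi in range(-120,121,20):
    B=tool_mat(psi)
    for z in (3,80):
        t=np.array([565,24,z])-B.apply(g['lt'])
        print(psi,z,t,*[o for o in ik(t,B)])
E
```

```text
[384.  -87.9 496.5 132.6 639.9 472.9] [-46.5 -24.5  -2.  -37.3 -36.   -0.4  25.2 -44.2   0.8  21.2 -46.1 -23.4
  -8.6 -31.3   8.3  -2.7 -33.4  16.7]
0.0030002209841632644
0.08944930612204445
0.08000589291141136
0.09817718405250436
0.0933087440235579
0.06145034841081835
-120 3 [563.2  18.   84.4] [ 25.9  53.1  58.8 -33.6 118.6  53.6]
-120 80 [563.2  18.  161.4] [ 25.9  48.2  59.1 -35.1 122.4  50.7]
-100 3 [565.4  17.7  84.4] [ 33.5  44.5  73.5 -41.1 107.   47.9]
-100 80 [565.4  17.7 161.4] [ 33.5  39.1  73.8 -42.2 110.7  44.4]
-80 3 [567.5  18.2  84.4] [ 40.3  35.   89.2 -48.6  94.6  44.3]
-80 80 [567.5  18.2 161.4] [ 40.3  28.8  89.6 -49.1  98.4  39.9]
-60 3 [569.3  19.4  84.4] [ 45.7  24.7 105.6 -57.4  81.8  42. ]
-60 80 [569.3  19.4 161.4] [ 45.7  17.2 105.9 -56.7  85.6  36. ]
-40 3 [570.6  21.2  84.4] [ 47.9  13.1 121.9 -69.1  67.9  40.4]
-40 80 [570.6  21.2 161.4] [ 47.9   3.4 122.4 -65.9  71.5  31.2]
-20 3 [571.2  23.3  84.4]
-20 80 [571.2  23.3 161.4] [ 41.2 -14.1 138.1 -76.6  51.3  21.4]
0 3 [571.1  25.4  84.4]
0 80 [571.1  25.4 161.4]
20 3 [570.2  27.4  84.4] [-31.3  -4.  141.   94.7  42.7 141.7]
20 80 [570.2  27.4 161.4]
40 3 [568.7  29.   84.4] [-42.6   9.8 126.1  72.7  64.1 140. ]
40 80 [568.7  29.  161.4] [-42.6  -0.8 126.6  68.4  67.4 150.5]
60 3 [566.8  30.   84.4] [-41.9  21.8 109.9  59.9  78.5 138.3]
60 80 [566.8  30.  161.4] [-41.9  13.8 110.3  58.8  82.4 144.9]
80 3 [564.6  30.3  84.4] [-37.1  32.4  93.5  50.5  91.5 136.2]
80 80 [564.6  30.3 161.4] [-37.1  25.9  93.9  50.8  95.4 140.9]
100 3 [562.5  29.8  84.4] [-30.5  42.1  77.5  42.7 104.  132.9]
100 80 [562.5  29.8 161.4] [-30.5  36.5  77.9  43.7 107.8 136.6]
120 3 [560.7  28.6  84.4] [-23.1  50.9  62.5  35.3 115.9 127.8]
120 80 [560.7  28.6 161.4] [-23.1  45.9  62.8  36.8 119.6 130.9]
```

```bash
sed -i "s/d1,a1,L2,e,L3,d=k/d1,a1,L2,e,L3,d,ly=k/; s/p=A.apply(\[a1,0,d1\])/p=A.apply([a1,ly,d1])/; s/\[400,0,400,0,400,200\]/[400,0,400,0,400,200,50]/" kin.py
python3 kin.py
python3 - <<'E'
from kin import *
from h import tool_mat
np.set_printoptions(precision=1,suppress=True)
g=np.load('grip.npz')
for psi in range(-120,121,20):
    B=tool_mat(psi)
    for z in (3,80):
        t=np.array([565,24,z])-B.apply(g['lt'])
        print(psi,z,t,*[o for o in ik(t,B)])
E
```

```text
[318.5  -0.9 369.4  61.9 554.1 354.1  50.9] [-0.3  0.   0.   0.2  0.1 -0.  -0.1  0.1 -0.3  0.2  0.2 -0.1 -0.  -0.1
  0.3 -0.2  0.   0. ]
0.0030002209841632644
0.08944930612204445
0.08000589291141136
0.09817718405250436
0.0933087440235579
0.06145034841081835
-120 3 [563.2  18.   84.4] [ 17.8  51.9  62.5 -38.9 112.2  48.6]
-120 80 [563.2  18.  161.4] [ 17.8  45.9  62.9 -40.5 116.5  44.7]
-100 3 [565.4  17.7  84.4] [ 23.1  42.   78.1 -47.3  99.1  42.8]
-100 80 [565.4  17.7 161.4] [ 23.1  35.4  78.5 -48.2 103.3  38.1]
-80 3 [567.5  18.2  84.4] [ 27.1  31.1  94.6 -56.2  85.1  38.8]
-80 80 [567.5  18.2 161.4] [ 27.1  23.5  95.  -55.9  89.1  32.9]
-60 3 [569.3  19.4  84.4] [ 28.6  19.1 111.3 -67.   70.1  35.9]
-60 80 [569.3  19.4 161.4] [ 28.6   9.9 111.8 -64.4  73.7  27.6]
-40 3 [570.6  21.2  84.4]
-40 80 [570.6  21.2 161.4] [ 25.7  -5.9 128.1 -73.5  55.4  20.4]
-20 3 [571.2  23.3  84.4] [ 14.9  -8.9 141.7 256.6  30.6  34.7]
-20 80 [571.2  23.3 161.4]
0 3 [571.1  25.4  84.4]
0 80 [571.1  25.4 161.4]
20 3 [570.2  27.4  84.4]
20 80 [570.2  27.4 161.4]
40 3 [568.7  29.   84.4] [-34.5   1.8 131.7  76.3  59.2 144.5]
40 80 [568.7  29.  161.4]
60 3 [566.8  30.   84.4] [-35.8  15.6 115.8  63.3  74.6 140.7]
60 80 [566.8  30.  161.4] [-35.8   5.9 116.3  61.4  78.9 149.1]
80 3 [564.6  30.3  84.4] [-33.   27.9  99.2  52.9  88.2 137.3]
80 80 [564.6  30.3 161.4] [-33.   20.   99.6  52.9  92.7 143.3]
100 3 [562.5  29.8  84.4] [-28.2  39.1  82.5  43.9 101.1 133. ]
100 80 [562.5  29.8 161.4] [-28.2  32.3  82.9  45.  105.7 137.6]
120 3 [560.7  28.6  84.4] [-22.2  49.3  66.6  35.3 113.4 126.9]
120 80 [560.7  28.6 161.4] [-22.2  43.2  67.   36.9 118.  130.6]
```

The fit shows my heading was the problem. Pointing outward, the tool meets the j3 limit and the wrist singularity. Heading sideways (ψ about -90°) is comfortable, so I'll untip first, then yaw, then tip. I'll check that path in the model.

```bash
cat >> kin.py <<'E'
def track(q,wps,steps=15):
    """wps: list of (p,B); local IK along straight/slerp path; prints joints at each waypoint, and extremes"""
    from scipy.spatial.transform import Slerp
    for p,B in wps:
        p0,A0=fk(q,K);sl=Slerp([0,1],R.concatenate([A0,B]));mx=0;bad=0
        for t in np.linspace(0,1,steps+1)[1:]:
            pt=p0+(np.array(p)-p0)*t;Bt=sl(t)
            f=lambda x:np.concatenate([(fk(x,K)[0]-pt)/100,(fk(x,K)[1].inv()*Bt).as_rotvec()])
            r=least_squares(f,np.clip(q,lo+.01,hi-.01),bounds=(lo,hi));mx=max(mx,np.abs(r.x-q).max());bad=max(bad,np.abs(r.fun).max());q=r.x
        print("->",np.round(p),q.round(1),"maxstep",round(mx,1),"resid",round(bad,4))
    return q
E
python3 - <<'E'
from kin import *
from h import tool_mat,go,telemetry
g=np.load('grip.npz');q=telemetry.sense()['joint_pos']
down=lambda ps:R.from_euler('xyz',[180,0,180+ps],degrees=True)
B=tool_mat(-90)
w=[([560,25,250],down(2.5)),([560,25,260],down(-90)),(np.array([562,24,100])-B.apply(g['lt']),B),(np.array([562,24,3])-B.apply(g['lt']),B)]
track(q,w)
print(w[2][0],w[3][0])
go(*w[0]);go(*w[1])
E
```

```text
-> [560  25 250] [ -2.6   1.2  91.    0.   87.7 -95.1] maxstep 25.1 resid 0.0
-> [560  25 260] [-2.6  1.  90.2  0.  88.8 -2.6] maxstep 6.2 resid 0.0
-> [563.  18. 181.] [ 25.5  27.6  87.  -52.1  97.5  34.1] maxstep 4.0 resid 0.0
-> [563.  18.  84.] [ 25.5  36.3  86.8 -51.5  92.2  40.8] maxstep 0.6 resid 0.0
[563.43487581  17.90115623 181.35652607] [563.43487581  17.90115623  84.35652607]
shift cm [-4.2   0.09 -8.27] turn [ 2.000e-03  1.035e+00 -1.000e-03] t 7.45
shift cm [-5.06  0.09 -8.78] turn [0.829 0.791 1.454] t 7.45
```

```bash
python3 -m inch '[[[-0.4,0,-0.8],[0,0.1,0],0],[[-0.8,0,-1.6],[0,0.2,0],0],[[-1.2,0,-2.4],[0,0.32,0],0],[[-1.8,0,-3.4],[0,0.44,0],0],[[-2.4,0,-4.6],[0,0.57,0],0],[[-3,0,-5.8],[0,0.71,0],0],[[-3.6,0,-7],[0,0.85,0],0],[[-4.2,0.1,-8.3],[0,0.99,0],0],[[-4.2,0.1,-8.3],[0,1.035,0],0],[[-4.2,0.1,-8.3],[0,1.035,0],0],[[-4.2,0.1,-8.3],[0,1.035,0],0]]';  python3 -c "
from h import *
s=telemetry.sense();print(s['joint_pos'].round(1))
go([560,25,260],[180,0,90])"
```

```text
time: 8.55
tool_pos: [560.1, 24.2, 251.4]
tcp_rot: [-180.0, 0.2, -177.6]
ft_force: [-0.1, 0.0, -1.8]
finger_gap: 58.3
[ -2.8   1.   91.1  -0.   87.7 -95.1]
shift cm [ 0.    0.08 -0.86] turn [0.002 0.003 1.612] t 8.55
```

```bash
python3 -m inch '[[[0,0,-0.9],[0,0,1.612],0],[[0,0,-0.9],[0,0,1.612],0],[[0,0,-0.9],[0,0,1.612],0],[[0,0,-0.9],[0,0,1.612],0],[[0,0,-0.9],[0,0,1.612],0],[[0,0,-0.9],[0,0,1.612],0],[[0,0,-0.9],[0,0,1.612],0],[[0,0,-0.9],[0,0,1.612],0],[[0,0,-0.9],[0,0,1.612],0],[[0,0,-0.9],[0,0,1.612],0],[[0,0,-0.9],[0,0,1.612],0],[[0,0,-0.9],[0,0,1.612],0]]';  python3 -c "
from h import *
s=telemetry.sense();print(s['joint_pos'].round(1))
go([563.4,17.9,181.4],tool_mat(-90))"
```

```text
time: 9.75
tool_pos: [559.3, 24.2, 261.2]
tcp_rot: [179.7, -0.0, 89.9]
ft_force: [0.6, -0.3, -1.2]
finger_gap: 58.7
[-2.8  0.6 90.5  0.  88.6 -2.7]
shift cm [-0.63  0.38  7.98] turn [ 0.004 -1.047 -0.003] t 9.75
```

```bash
python3 -m inch '[[[0,0,1],[0,-0.14,0],0],[[0,0,2],[0,-0.28,0],0],[[0,0.1,3],[0,-0.42,0],0],[[-0.2,0.2,4],[0,-0.56,0],0],[[-0.4,0.3,5],[0,-0.7,0],0],[[-0.6,0.4,6],[0,-0.84,0],0],[[-0.6,0.4,7],[0,-0.98,0],0],[[-0.6,0.4,8],[0.004,-1.047,-0.003],0],[[-0.6,0.4,8],[0.004,-1.047,-0.003],0],[[-0.6,0.4,8],[0.004,-1.047,-0.003],0]]';  python3 -c "
from h import *
s=telemetry.sense();print(s['joint_pos'].round(1))
snap('scene','s5.png');snap('top','t5.png')
a=cv2.imread('pics/s5.png')[150:330,210:390];b=cv2.imread('pics/t5.png')[150:330,230:410]
cv2.imwrite('pics/c5.png',cv2.resize(np.hstack([a,b]),(800,400)))
g=np.load('grip.npz');B=tool_mat(-90)
for z in (6,3): go(np.array([562,24,z])-B.apply(g['lt']),B)"
```

```text
time: 10.75
tool_pos: [564.4, 18.7, 181.1]
tcp_rot: [-179.6, 59.8, 90.6]
ft_force: [1.2, -0.4, -1.8]
finger_gap: 58.8
[ 25.4  27.6  87.  -52.   97.3  33.8]
[564.36  18.65 181.05] [-179.58   59.8    90.59] [ 25.4  27.6  87.  -52.   97.3  33.8] 10.75
[565.01  18.53 182.39] [-179.91   59.75   90.25] [ 25.4  27.5  87.  -52.   97.3  33.8] 10.8
shift cm [ 8.25 -0.21  4.87] turn [ 0.003 -0.005  0.   ] t 10.85
shift cm [ 8.51 -0.21  5.03] turn [ 0.003 -0.005  0.   ] t 10.85
```

View pics/c5.png

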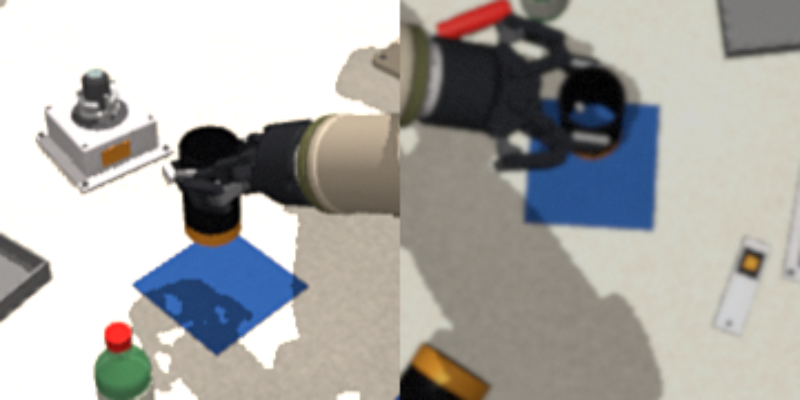

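The tube is upright over the mat with its gold end down. I'll lower it, then feel for contact in small steps.

```bash
python3 -m inch '[[[2,0,1.2],[0,0,0],0],[[4,-0.1,2.4],[0,0,0],0],[[6,-0.2,3.6],[0,-0.005,0],0],[[7.2,-0.2,4.25],[0,-0.005,0],0],[[7.9,-0.2,4.65],[0.003,-0.005,0],0],[[7.9,-0.2,4.65],[0.003,-0.005,0],0],[[7.9,-0.2,4.65],[0.003,-0.005,0],0]]';  python3 -c "
from h import *
s=telemetry.sense();print(s['joint_pos'].round(1),s['ft_force'])
g=np.load('grip.npz');B=tool_mat(-90)
for z in (6,3): go(np.array([562,24,z])-B.apply(g['lt']),B)"; for i in 1 2; do python3 -m inch '[[[0.13,0,0.075],[0,0,0],0],[[0.13,0,0.075],[0,0,0],0]]' | grep -E "tool_pos|force"; done
```

```text
time: 11.55
tool_pos: [563.1, 18.1, 90.8]
tcp_rot: [-179.8, 60.2, 90.1]
ft_force: [-0.7, 0.1, -2.9]
finger_gap: 58.9
[ 25.5  35.8  86.9 -51.6  92.6  40.4] [-0.65378046  0.1092001  -2.88995233]
shift cm [0.29 0.03 0.18] turn [-0.001  0.003  0.001] t 11.55
shift cm [0.55 0.03 0.33] turn [-0.001  0.003  0.001] t 11.55
tool_pos: [562.8, 18.2, 88.7]
ft_force: [0.2, -0.6, -2.3]
tool_pos: [562.3, 18.0, 86.4]
ft_force: [0.2, 0.6, -2.0]
```

```bash
for i in 1 2 3; do python3 -m inch '[[[0.09,0,0.05],[0,0,0],0],[[0.09,0,0.05],[0,0,0],0]]' | grep -E "tool_pos|force|rot"; done
```

```text
tool_pos: [562.2, 17.9, 85.3]
tcp_rot: [-179.6, 60.2, 90.3]
ft_force: [-0.5, 0.3, -2.7]
tool_pos: [562.3, 17.9, 84.4]
tcp_rot: [-179.6, 60.2, 90.3]
ft_force: [-0.7, -0.1, -0.8]
tool_pos: [562.3, 17.9, 84.4]
tcp_rot: [-179.7, 60.3, 90.2]
ft_force: [-2.5, 0.0, 4.7]
```

It touched at z = 84.4, just as predicted. Opening now.

```bash
python3 -m inch '[[[0,0,0],[0,0,0],1],[[0,0,0],[0,0,0],1],[[0,0,0],[0,0,0],1],[[0,0,0],[0,0,0],1],[[0,0,0],[0,0,0],1],[[0,0,0],[0,0,0],1]]';  python3 -c "
from h import *
snap('scene','s6.png');snap('top','t6.png')
s=telemetry.sense();print(s['ft_force'])
a=cv2.imread('pics/s6.png')[150:330,210:390];b=cv2.imread('pics/t6.png')[150:330,230:410]
cv2.imwrite('pics/c6.png',cv2.resize(np.hstack([a,b]),(800,400)))"
```

```text
time: 13.15
tool_pos: [562.3, 18.0, 83.3]
tcp_rot: [-179.6, 60.2, 90.3]
ft_force: [-0.2, -0.0, -0.0]
finger_gap: 85.7
[562.31  17.98  83.33] [-179.61   60.19   90.32] [ 25.5  36.5  86.8 -51.5  92.3  40.8] 13.15
[562.32  17.98  83.38] [-179.61   60.19   90.32] [ 25.5  36.5  86.8 -51.5  92.3  40.8] 13.2
[-0.76924289  0.41060613 -0.34334801]
```

View pics/c6.png

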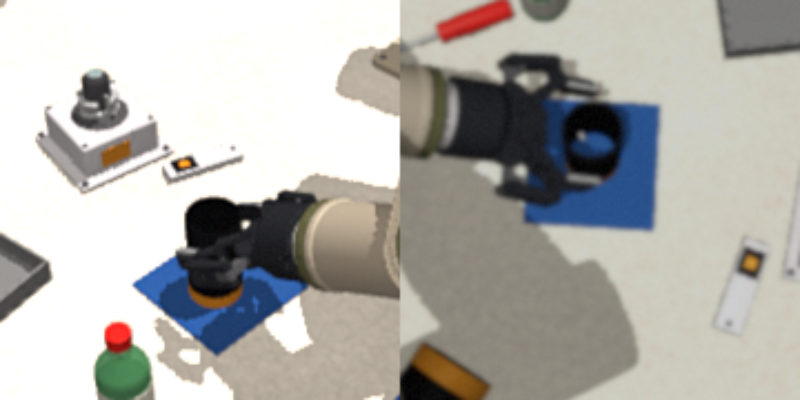

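The tube stands upright on the mat at about (595,140) in the crop and is released. I'll retreat along the tool, then rise and untip.

Run:
```python
from kin import *
from h import tool_mat,go,telemetry
q=telemetry.sense()['joint_pos'];s=telemetry.sense()
d=lambda y:R.from_euler('xyz',[180,0,y],degrees=True)
A=R.from_euler('xyz',s['tcp_rot'],degrees=True)
w=[(s['tool_pos']+A.apply([0,0,-130]),A),([562,110,260],d(90)),([562,24,255],d(0))]
track(q,w)
go(*w[0]);go(*w[1])
```

```text
-> [563. 131. 148.] [ 33.8  38.9  75.2 -47.9 103.9  38.4] maxstep 0.9 resid 0.0
-> [562 110 260] [ 6.   2.9 88.3 -0.  88.8  6. ] maxstep 4.0 resid 0.0
-> [562  24 255] [-2.7  1.4 90.3 -0.  88.3 87.3] maxstep 5.4 resid 0.0
shift cm [ -0.  -0. -13.] turn [0. 0. 0.] t 13.25
shift cm [-10.76  -0.09 -16.77] turn [-0.003  1.051  0.002] t 13.25
```

```bash
python3 -m inch '[[[0,0,-2],[0,0,0],1],[[0,0,-4.5],[0,0,0],1],[[0,0,-8],[0,0,0],1],[[0,0,-11],[0,0,0],1],[[0,0,-13],[0,0,0],1],[[-2,0,-14],[0,0.12,0],1],[[-4,0,-15],[0,0.26,0],1],[[-6,0,-16],[0,0.4,0],1],[[-8,0,-16.8],[0,0.54,0],1],[[-10,0,-16.8],[0,0.68,0],1],[[-10.8,0,-16.8],[0,0.82,0],1],[[-10.8,-0.1,-16.8],[0,0.96,0],1],[[-10.8,-0.1,-16.8],[0,1.05,0],1],[[-10.8,-0.1,-16.8],[0,1.05,0],1]]';  python3 -c "
from h import *
s=telemetry.sense();print(s['joint_pos'].round(1))
go([550,24,255],[180,0,0])"
```

```text
time: 14.65
tool_pos: [562.3, 107.6, 261.5]
tcp_rot: [-179.9, -0.0, 89.7]
ft_force: [-0.2, -0.6, 0.1]
finger_gap: 85.6
[ 5.7  2.9 88.1  0.  89.1  5.9]
shift cm [-8.37 -1.19  0.65] turn [-2.000e-03  1.000e-03  1.566e+00] t 14.65
```

```bash
python3 -m inch '[[[-8.4,-1.2,0.6],[0,0,1.566],1],[[-8.4,-1.2,0.6],[0,0,1.566],1],[[-8.4,-1.2,0.6],[0,0,1.566],1],[[-8.4,-1.2,0.6],[0,0,1.566],1],[[-8.4,-1.2,0.6],[0,0,1.566],1],[[-8.4,-1.2,0.6],[0,0,1.566],1],[[-8.4,-1.2,0.6],[0,0,1.566],1],[[-8.4,-1.2,0.6],[0,0,1.566],1],[[-8.4,-1.2,0.6],[0,0,1.566],1],[[-8.4,-1.2,0.6],[0,0,1.566],1],[[-8.4,-1.2,0.6],[0,0,1.566],1],[[-8.4,-1.2,0.6],[0,0,1.566],1]]';  python3 -c "
from h import *
snap('wrist','w7.png')"
```

```text
time: 15.85
tool_pos: [549.6, 26.7, 254.1]
tcp_rot: [179.8, 0.3, 0.3]
ft_force: [0.4, 0.7, 0.2]
finger_gap: 85.2
[549.59  26.75 254.06] [179.83   0.29   0.27] [-2.4 -0.2 92.1 -0.2 88.4 87.3] 15.85
```

View pics/w7.png

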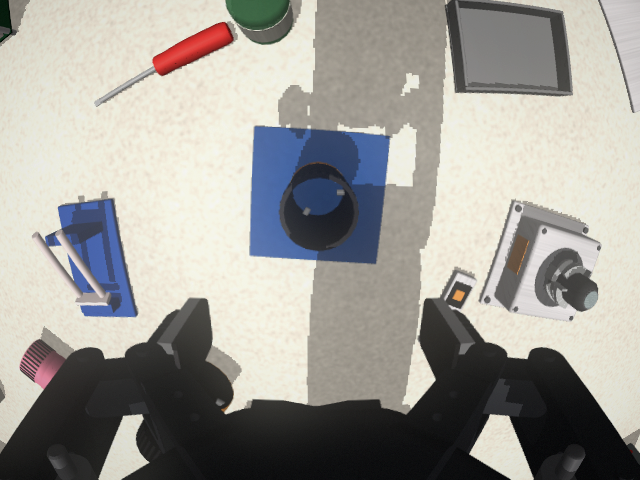

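The wrist view shows the tube standing on the mat with its top rim around (319,211) and the lugs visible inside. I'll crop for the rim.

Run:
```python
import cv2
a=cv2.imread("pics/w7.png")[150:262,260:380]
cv2.imwrite("pics/w7c.png",cv2.convertScaleAbs(cv2.resize(a,None,fx=5,fy=5,interpolation=cv2.INTER_CUBIC),alpha=1.3))
```

```text
(no output)
```

View pics/w7c.png

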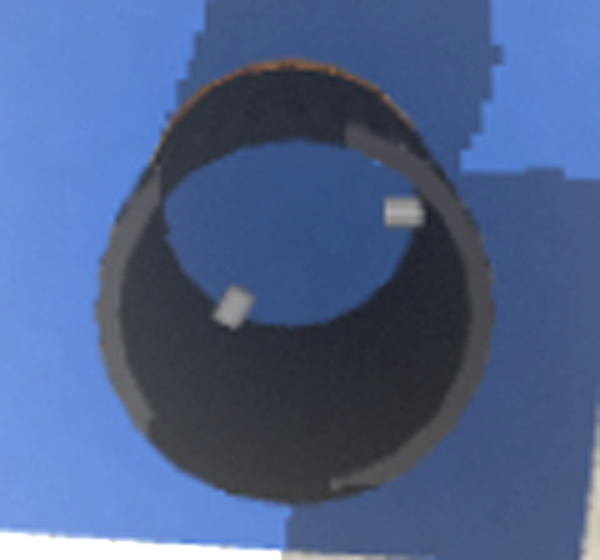

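Run:
```python
from h import *
from scipy.optimize import least_squares
P=pose("w7.png");t=np.linspace(0,2*np.pi,181)
def circ(x,y,z,r): 
    c=np.array([proj("wrist",[x+r*np.cos(a),y+r*np.sin(a),z],P) for a in t]);return (c-[260,150])*5
def f(p):
    A=circ(p[0],p[1],113,30);B=circ(p[2],p[3],3,26.5)
    return [A[:,0].min()-98,A[:,0].max()-493,A[:,1].max()-503,B[:,0].min()-163,B[:,0].max()-415,B[:,1].min()-140,B[:,1].max()-326]
s=least_squares(f,[562,24,562,24]);print(s.x.round(1),s.fun.round(1))
# mat corners
print([at("wrist",*x,3,P).round(1) for x in [(255,127),(390,136),(376,263),(250,255)]])
```

```text
Traceback (most recent call last):
  File "h.py", line 22, in proj
    m=viewer.camera_model(n)
ValueError: time passes only in moves, steps and waits
```

```bash
sed -i 's/viewer\.camera_model(n)/cm(n)/' h.py
python3 - <<'E'
s=open('h.py').read()
s=s.replace("def ray(","import functools\n@functools.lru_cache(None)\ndef cm(n): return viewer.camera_model(n)\ndef ray(",1)
open('h.py','w').write(s)
E
python3 - <<'E'
from h import *
from scipy.optimize import least_squares
P=pose("w7.png");t=np.linspace(0,2*np.pi,91)
def circ(x,y,z,r): 
    c=np.array([proj("wrist",[x+r*np.cos(a),y+r*np.sin(a),z],P) for a in t]);return (c-[260,150])*5
def f(p):
    A=circ(p[0],p[1],113,30);B=circ(p[2],p[3],3,26.5)
    return [A[:,0].min()-98,A[:,0].max()-493,A[:,1].max()-503,B[:,0].min()-163,B[:,0].max()-415,B[:,1].min()-140,B[:,1].max()-326]
s=least_squares(f,[562,24,562,24]);print(s.x.round(1),s.fun.round(1))
print([at("wrist",*x,3,P).round(1) for x in [(255,127),(390,136),(376,263),(250,255)]])
print(telemetry.sense()['time'])
E
```

```text
[560.9  22.5 553.5  22.4] [ -2.    2.1   0.1  -1.    1.  -31.1  32.6]
[array([626.9,  86.8,   3. ]), array([618.6, -51.6,   3. ]), array([480.5, -42.3,   3. ]), array([489.5,  96.4,   3. ])]
15.9
```

```bash
python3 -c "
from h import *
go([561,22.6,75],[180,0,0])"
```

```text
shift cm [ 1.22  0.37 17.91] turn [0.003 0.005 0.007] t 15.9
```

```bash
python3 -m inch '[[[1.2,0.4,1],[0.003,0.005,0.007],1],[[1.2,0.4,4],[0.003,0.005,0.007],1],[[1.2,0.4,7],[0.003,0.005,0.007],1],[[1.2,0.4,9],[0.003,0.005,0.007],1]]';  python3 -c "
from h import *
snap('wrist','w8.png')
go([561,22.6,75],[180,0,0])"
```

```text
time: 16.3
tool_pos: [560.4, 22.4, 161.9]
tcp_rot: [-179.9, 0.1, 0.0]
ft_force: [-0.3, -0.0, -0.6]
finger_gap: 85.3
[560.44  22.38 161.93] [-1.7993e+02  9.0000e-02  4.0000e-02] [-3.   4.5 97.   0.1 78.6 87. ] 16.3
shift cm [0.29 0.   8.35] turn [-0.001  0.006  0.001] t 16.35
```

View pics/w8.png

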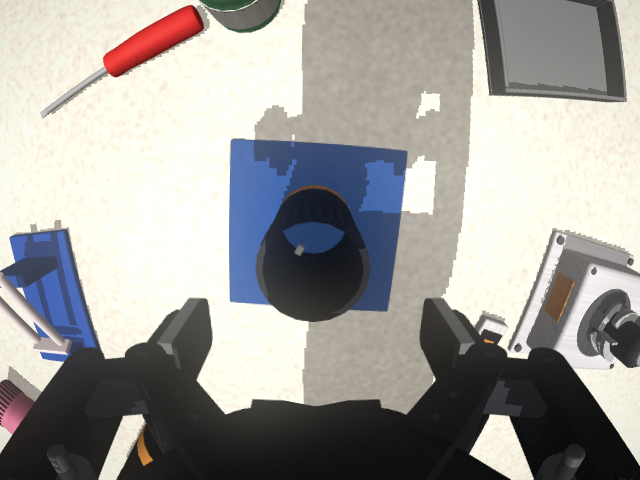

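The tube is centred between the jaws (rim 257 to 369), so I'll descend and grip.

```bash
python3 -m inch '[[[0.1,0,3],[0,0.003,0],1],[[0.1,0,5.5],[0,0.003,0],1],[[0.1,0,7.3],[0,0.003,0],1],[[0.1,0,8.4],[0,0.003,0],1],[[0.1,0,8.6],[0,0.003,0],1],[[0.1,0,8.6],[0,0.003,0],1],[[0.1,0,8.6],[0,0.003,0],1]]'; python3 -m inch '[[[0,0,0],[0,0,0],0],[[0,0,0],[0,0,0],0],[[0,0,0],[0,0,0],0],[[0,0,0],[0,0,0],0],[[0,0,0],[0,0,0],0],[[0,0,0],[0,0,0],0],[[0,0,0],[0,0,0],0]]' 60; python3 -c "
from h import *
s=telemetry.sense();print(s['ft_force'],s['wrist_torque'])"
```

```text
time: 17.05
tool_pos: [563.7, 22.3, 80.1]
tcp_rot: [-179.9, -0.4, -0.1]
ft_force: [-0.6, -0.4, 1.1]
finger_gap: 85.2
time: 17.75
tool_pos: [563.5, 22.3, 79.9]
tcp_rot: [-179.9, -0.4, -0.1]
ft_force: [-0.9, 0.2, 6.1]
finger_gap: 59.1
[-0.92083359  0.16919592  6.09548728] [-0.02534092  0.22153955  0.01341332]
```

```bash
python3 -m inch '[[[0,0,-1],[0,0,0],0],[[0,0,-4],[0,0,0],0],[[0,0,-8],[0,0,0],0],[[0,0,-12],[0,0,0],0],[[0,0,-16],[0,0,0],0],[[0,0,-16],[0,0,0],0],[[0,0,-16],[0,0,0],0]]'; python3 -c "
from h import *
S=[]
s=telemetry.sense();print(s['tool_pos'],s['tcp_rot'],s['ft_force'],s['finger_gap'])
go([481.5,-252,240],s['tcp_rot'])"
```

```text
time: 18.45
tool_pos: [562.5, 21.8, 240.0]
tcp_rot: [-179.9, -0.4, -0.1]
ft_force: [0.0, 0.2, -2.4]
finger_gap: 59.2
[562.51152562  21.82321863 239.98630914] [-1.79871536e+02 -4.02466775e-01 -1.49463899e-01] [ 0.02732445  0.23897825 -2.35389485] 59.19609762498106
shift cm [-8.03 27.4  -0.12] turn [0. 0. 0.] t 18.45
```

```bash
python3 -m inch '[[[-1,3,0],[0,0,0],0],[[-2,7,0],[0,0,0],0],[[-3.3,11,0],[0,0,0],0],[[-4.4,15,0],[0,0,0],0],[[-5.6,19,0],[0,0,0],0],[[-6.7,23,0],[0,0,0],0],[[-7.6,26,0],[0,0,0],0],[[-8,27.4,0],[0,0,0],0],[[-8,27.4,0],[0,0,0],0],[[-8,27.4,0],[0,0,0],0]]'; python3 -c "
from h import *
snap('wrist','w9.png');snap('scene','s9.png');snap('top','t9.png')
a=cv2.imread('pics/s9.png')[110:260,180:330];b=cv2.imread('pics/t9.png')[170:320,370:520]
cv2.imwrite('pics/c9.png',cv2.resize(np.hstack([a,b]),(800,400)))
s=telemetry.sense();print(s['joint_pos'].round(1))"
```

```text
time: 19.45
tool_pos: [480.9, -250.9, 236.2]
tcp_rot: [-179.7, -0.2, -0.2]
ft_force: [0.1, 0.0, -2.0]
finger_gap: 59.2
[ 480.88 -250.95  236.19] [-1.7975e+02 -1.6000e-01 -1.7000e-01] [-33.2  -1.3  95.    0.3  86.3  57. ] 19.45
[ 481.25 -250.6   236.56] [-1.7977e+02 -1.9000e-01 -1.1000e-01] [-33.1  -1.3  95.    0.3  86.3  57. ] 19.5
[ 481.47 -250.49  236.9 ] [-1.798e+02 -2.100e-01 -7.000e-02] [-33.1  -1.3  95.    0.3  86.3  57. ] 19.55
[-33.1  -1.4  95.    0.3  86.3  57. ]
```

View pics/c9.png

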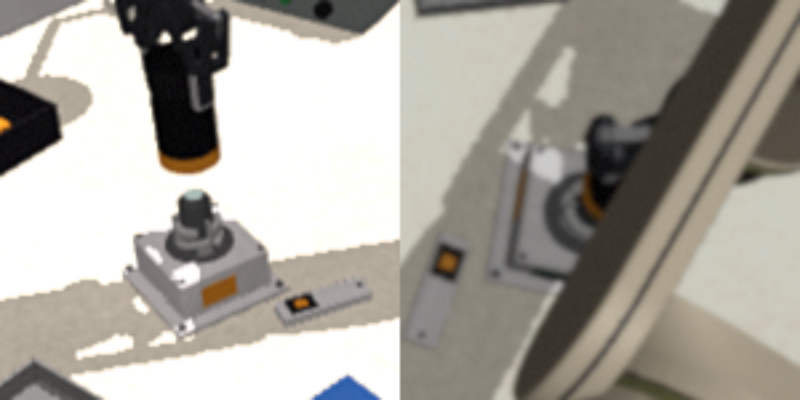

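View pics/w9.png

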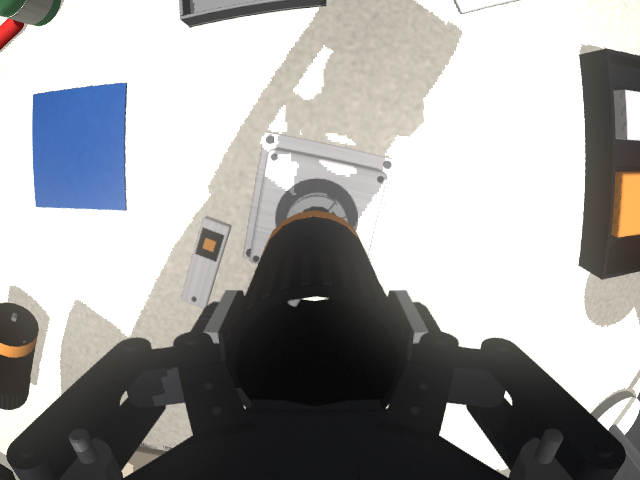

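The scene view shows the tube just above the neck. I'll check their alignment relative to each other in the scene and wrist pictures.

Run:
```python
from h import *
a=cv2.imread('pics/s9.png')[150:200,220:280];cv2.imwrite('pics/s9c.png',cv2.resize(a,None,fx=10,fy=10,interpolation=cv2.INTER_CUBIC))
a=cv2.imread('pics/w9.png')[170:260,230:400];cv2.imwrite('pics/w9c.png',cv2.convertScaleAbs(cv2.resize(a,None,fx=4.5,fy=4.5,interpolation=cv2.INTER_CUBIC),alpha=1.))
t=np.linspace(0,6.283,60)
for n,P,o,k in (("scene",None,(220,150),10),("wrist",pose("w9.png"),(230,170),4.5)):
    for nm,c,r in (("tube bottom",(479,-251,160),30),("tip",(479,-252,115),11),("ring",(479,-252,58),35)):
        e=(np.array([proj(n,[c[0]+r*np.cos(x),c[1]+r*np.sin(x),c[2]],P) for x in t])-o)*k
        print(n,nm,"u",e[:,0].min().round(),e[:,0].max().round(),"v",e[:,1].min().round(),e[:,1].max().round())
```

```text
scene tube bottom u 188.0 420.0 v 113.0 243.0
scene tip u 278.0 361.0 v 292.0 341.0
scene ring u 212.0 468.0 v 409.0 566.0
wrist tube bottom u 153.0 607.0 v 174.0 604.0
wrist tip u 318.0 458.0 v 238.0 373.0
wrist ring u 205.0 572.0 v 41.0 399.0
```

View pics/s9c.png

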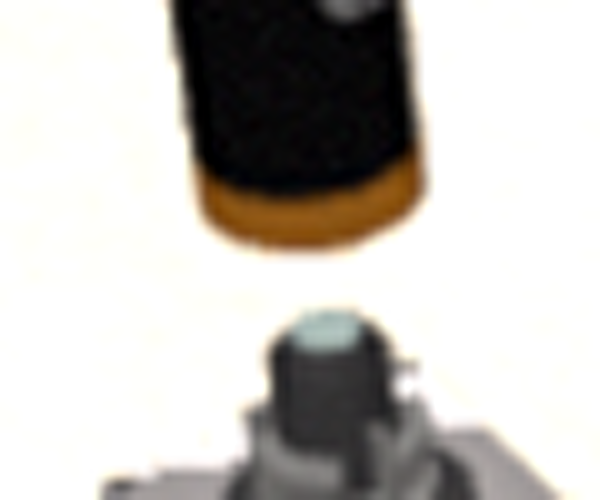

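View pics/w9c.png

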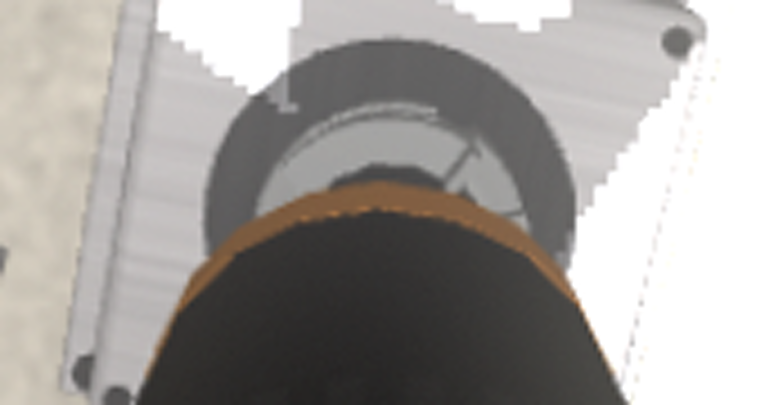

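Measured against each other, the tube is about 1 mm off in x and 1.2 mm in y. I'll correct that and descend in stages, watching force.

```bash
python3 -m inch '[[[0.1,0.12,0],[0,0,0],0],[[0.1,0.12,1.5],[0,0,0],0],[[0.1,0.12,3],[0,0,0],0],[[0.1,0.12,4.3],[0,0,0],0],[[0.1,0.12,5],[0,0,0],0],[[0.1,0.12,5.3],[0,0,0],0],[[0.1,0.12,5.3],[0,0,0],0]]'; for i in 1 2 3 4; do python3 -m inch '[[[0,0,0.2],[0,0,0],0],[[0,0,0.4],[0,0,0],0]]' | grep -E "tool_pos|force|rot"; done
```

```text
time: 20.3
tool_pos: [482.2, -252.8, 183.9]
tcp_rot: [-179.8, -0.2, -0.2]
ft_force: [-1.0, -0.4, -1.8]
finger_gap: 59.3
tool_pos: [483.0, -253.3, 181.3]
tcp_rot: [-179.9, -0.3, -0.1]
ft_force: [0.3, -0.5, -1.6]
tool_pos: [482.7, -253.1, 176.7]
tcp_rot: [-179.9, -0.3, -0.2]
ft_force: [-0.4, 0.3, -2.2]
tool_pos: [482.6, -252.9, 172.5]
tcp_rot: [-179.9, -0.3, -0.1]
ft_force: [0.2, -0.3, -2.9]
tool_pos: [482.6, -252.9, 168.4]
tcp_rot: [-179.9, -0.3, -0.1]
ft_force: [-0.9, 0.3, -2.5]
```

```bash
for i in 1 2 3 4; do python3 -m inch '[[[0,0,0.1],[0,0,0],0],[[0,0,0.2],[0,0,0],0],[[0,0,0.2],[0,0,0],0]]' | grep -E "tool_pos|force"; done
```

```text
tool_pos: [482.6, -252.9, 166.5]
ft_force: [-0.2, 1.1, -2.4]
tool_pos: [482.6, -252.9, 164.5]
ft_force: [-0.4, -0.0, -2.8]
tool_pos: [482.6, -252.8, 162.4]
ft_force: [0.0, 0.2, -2.4]
tool_pos: [482.5, -252.8, 160.4]
ft_force: [-0.5, -0.4, -2.1]
```

```bash
for i in 1 2 3 ; do python3 -m inch '[[[0,0,0.1],[0,0,0],0],[[0,0,0.2],[0,0,0],0],[[0,0,0.2],[0,0,0],0]]' | grep -E "tool_pos|force"; done;  python3 -m inch '[[[0,0,0.1],[0,0,0],0],[[0,0,0.1],[0,0,0],0]]' | grep -E "tool_pos|force"
```

```text
tool_pos: [482.6, -252.8, 158.4]
ft_force: [0.0, 0.5, -3.4]
tool_pos: [482.6, -252.9, 156.4]
ft_force: [0.9, -0.5, -2.3]
tool_pos: [482.6, -252.8, 154.4]
ft_force: [0.8, -0.2, -1.7]
tool_pos: [482.6, -252.8, 153.4]
ft_force: [-0.7, -0.6, -2.6]
```

```bash
for i in 1 2 3; do python3 -m inch '[[[0,0,0.05],[0,0,0],0],[[0,0,0.05],[0,0,0],0]]' | grep -E "tool_pos|force";done
```

```text
tool_pos: [482.7, -252.9, 153.0]
ft_force: [-0.5, 0.5, -1.9]
tool_pos: [482.7, -252.9, 152.6]
ft_force: [-2.1, 0.2, -1.2]
tool_pos: [482.7, -252.9, 152.1]
ft_force: [-1.2, 1.3, -1.7]
```

```bash
for i in 1 2 3; do python3 -m inch '[[[0,0,0.04],[0,0,0],0],[[0,0,0.04],[0,0,0],0]]' | grep -E "tool_pos|force";done
```

```text
tool_pos: [482.7, -252.9, 151.7]
ft_force: [-0.9, 0.4, -1.7]
tool_pos: [482.8, -252.9, 151.6]
ft_force: [-2.0, 1.3, 1.6]
tool_pos: [482.9, -252.9, 151.5]
ft_force: [-3.2, 4.1, 4.2]
```

The lugs rest on the lands at TCP z = 151.6, which puts the lower end at 20 mm as described, with about 6 N of press. Now I'll turn anticlockwise in small steps, letting the TCP orbit about 2.4 mm to allow for the grip offset.

```bash
python3 -m inch '[[[-0.05,-0.06,0],[0,0,0],0],[[-0.05,-0.08,0],[0,0,-0.07],0],[[-0.05,-0.08,0],[0,0,-0.105],0],[[-0.05,-0.08,0],[0,0,-0.105],0]]'| grep -E "tool_pos|force|rot"; python3 -m inch '[[[0,-0.02,0],[0,0,-0.07],0],[[0,-0.025,0],[0,0,-0.105],0],[[0,-0.025,0],[0,0,-0.105],0]]'| grep -E "tool_pos|force|rot"; python3 -c "
from h import *
print(telemetry.sense()['wrist_torque'])"
```

```text
tool_pos: [482.5, -252.7, 151.4]
tcp_rot: [-180.0, -0.3, 5.9]
ft_force: [-1.2, -0.3, 4.6]
tool_pos: [482.5, -252.4, 151.4]
tcp_rot: [180.0, -0.3, 11.8]
ft_force: [-1.5, -0.7, 4.4]
[-0.36238914  0.34356726  0.02033182]
```

```bash
for i in 1 2 3; do python3 -m inch '[[[0,-0.02,0],[0,0,-0.07],0],[[0,-0.025,0],[0,0,-0.105],0],[[0,-0.025,0],[0,0,-0.105],0]]'| grep -E "tool_pos|force|rot"; done
```

```text
tool_pos: [482.6, -252.0, 151.3]
tcp_rot: [180.0, -0.3, 17.8]
ft_force: [-0.7, -1.5, 3.3]
tool_pos: [482.0, -251.1, 150.6]
tcp_rot: [-180.0, -0.3, 23.8]
ft_force: [-1.1, 0.7, 2.3]
tool_pos: [481.5, -250.6, 149.9]
tcp_rot: [-179.9, -0.3, 29.8]
ft_force: [0.1, -0.4, -2.8]
```

The force fell away at yaw 24 to 30°, so the lugs are at the gaps. I'll lower straight down.

```bash
for i in 1 2 3; do python3 -m inch '[[[0,0,0.1],[0,0,0],0],[[0,0,0.2],[0,0,0],0],[[0,0,0.2],[0,0,0],0]]'| grep -E "tool_pos|force|rot"; done
```

```text
tool_pos: [481.7, -250.9, 148.4]
tcp_rot: [-180.0, -0.3, 29.9]
ft_force: [-0.4, 1.0, -1.9]
tool_pos: [481.9, -251.0, 146.7]
tcp_rot: [-180.0, -0.3, 29.9]
ft_force: [-0.2, 0.0, -2.7]
tool_pos: [481.9, -251.0, 144.7]
tcp_rot: [-180.0, -0.3, 29.9]
ft_force: [-0.2, 0.3, -3.5]
```

```bash
for i in 1 2 3; do python3 -m inch '[[[0,0,0.1],[0,0,0],0],[[0,0,0.2],[0,0,0],0],[[0,0,0.2],[0,0,0],0]]'| grep -E "tool_pos|force|rot"; done; python3 -c "
from h import *
print(telemetry.sense()['wrist_torque'])"
```

```text
tool_pos: [481.9, -251.1, 142.7]
tcp_rot: [180.0, -0.3, 29.9]
ft_force: [-0.2, 0.7, -2.4]
tool_pos: [482.0, -251.2, 140.8]
tcp_rot: [180.0, -0.3, 29.9]
ft_force: [-0.1, -0.3, -2.7]
tool_pos: [481.9, -251.0, 138.7]
tcp_rot: [-180.0, -0.3, 29.9]
ft_force: [1.1, 0.7, -2.0]
[0.02898074 0.00352215 0.0282673 ]
```

```bash
for i in 1 2 3; do python3 -m inch '[[[0,0,0.05],[0,0,0],0],[[0,0,0.05],[0,0,0],0]]'| grep -E "tool_pos|force|rot"; done; python3 -c "
from h import *
print(telemetry.sense()['wrist_torque'])"
```

```text
tool_pos: [482.0, -251.1, 138.4]
tcp_rot: [180.0, -0.3, 29.9]
ft_force: [0.1, -0.0, -1.6]
tool_pos: [482.0, -251.1, 137.8]
tcp_rot: [180.0, -0.3, 29.9]
ft_force: [0.1, -0.4, -2.2]
tool_pos: [482.1, -251.1, 137.6]
tcp_rot: [180.0, -0.3, 29.9]
ft_force: [-0.2, 1.6, 0.3]
[ 0.08085372  0.1424252  -0.01661984]
```

The lugs are on the gap floor at z = 137.6, the predicted 6 mm level. Now I'll turn clockwise, following the thread down.

```bash
python3 -m inch '[[[0,0.02,0.02],[0,0,0.07],0],[[0,0.025,0.04],[0,0,0.105],0],[[0,0.025,0.04],[0,0,0.105],0]]'| grep -E "tool_pos|force|rot"; for i in 1 2; do python3 -m inch '[[[0,0.02,0.02],[0,0,0.07],0],[[0,0.025,0.05],[0,0,0.105],0],[[0,0.025,0.05],[0,0,0.105],0]]'| grep -E "tool_pos|force|rot"; done;python3 -c "
from h import *
print(telemetry.sense()['wrist_torque'],telemetry.sense()['time'])"
```

```text
tool_pos: [482.6, -251.4, 137.5]
tcp_rot: [180.0, -0.3, 23.9]
ft_force: [0.7, -0.0, 1.2]
tool_pos: [482.7, -251.8, 137.4]
tcp_rot: [180.0, -0.3, 17.9]
ft_force: [-0.2, 1.4, 5.1]
tool_pos: [482.7, -252.2, 137.2]
tcp_rot: [-180.0, -0.3, 11.9]
ft_force: [-1.4, 0.7, 7.0]
[ 0.16805004  0.4864871  -0.07974489] 29.5
```

```bash
for i in 1 2 3; do python3 -m inch '[[[0,0.02,0.02],[0,0,0.07],0],[[0,0.025,0.03],[0,0,0.105],0],[[0,0.025,0.03],[0,0,0.105],0]]'| grep -E "tool_pos|force|rot"; done;python3 -c "
from h import *
print(telemetry.sense()['wrist_torque'],telemetry.sense()['time'])"
```

```text
tool_pos: [482.7, -252.4, 136.7]
tcp_rot: [-179.9, -0.3, 5.9]
ft_force: [-1.6, 1.6, 6.8]
tool_pos: [482.6, -252.6, 136.2]
tcp_rot: [-179.9, -0.3, -0.1]
ft_force: [-1.7, -0.0, 4.7]
tool_pos: [482.5, -252.8, 135.6]
tcp_rot: [-179.9, -0.3, -6.1]
ft_force: [-1.4, 0.3, 5.4]
[-0.12557114  0.44393114 -0.01480333] 30.4
```

It's sinking about 0.5 mm per 6°, as a thread should. Continuing.

```bash
for i in 1 2 3 4; do python3 -m inch '[[[0,0.02,0.03],[0,0,0.07],0],[[0,0.025,0.05],[0,0,0.105],0],[[0,0.025,0.05],[0,0,0.105],0]]'| grep -E "tool_pos|force|rot"; done;python3 -c "
from h import *
print(telemetry.sense()['wrist_torque'],telemetry.sense()['joint_pos'].round(1))"
```

```text
tool_pos: [482.4, -253.0, 134.9]
tcp_rot: [-179.8, -0.2, -12.1]
ft_force: [-0.9, 0.3, 4.6]
tool_pos: [482.3, -253.2, 134.4]
tcp_rot: [-179.8, -0.2, -18.1]
ft_force: [-2.3, 0.5, 5.0]
tool_pos: [482.1, -253.3, 133.7]
tcp_rot: [-179.8, -0.2, -24.1]
ft_force: [-2.0, 0.3, 4.7]
tool_pos: [482.0, -253.5, 133.1]
tcp_rot: [-179.8, -0.1, -30.1]
ft_force: [-2.3, -0.1, 4.9]
[-0.05202147  0.52872314 -0.04265788] [-33.3   3.3 101.3   0.3  75.2  86.7]
```

```bash
for i in 1 2 3; do python3 -m inch '[[[0,0.02,0.03],[0,0,0.07],0],[[0,0.025,0.05],[0,0,0.105],0],[[0,0.025,0.05],[0,0,0.105],0]]'| grep -E "tool_pos|force|rot"; python3 -c "
from h import *
print(telemetry.sense()['wrist_torque'])"; done
```

```text
tool_pos: [481.8, -253.6, 132.4]
tcp_rot: [-179.7, -0.1, -36.1]
ft_force: [-2.1, 0.2, 3.0]
[ 0.02407378  0.55194441 -0.05353032]
tool_pos: [481.7, -253.8, 132.0]
tcp_rot: [-179.7, -0.1, -42.1]
ft_force: [-2.6, 0.6, 3.6]
[-0.01964957  0.63487078 -0.085695  ]
tool_pos: [481.5, -254.0, 131.9]
tcp_rot: [-179.7, -0.0, -48.1]
ft_force: [-3.9, 1.6, 7.1]
[ 0.04064317  1.06672696 -0.12307511]
```

The force rises while z stops falling (131.9), so it's about home. One more small turn with no feed, to confirm.

```bash
python3 -m inch '[[[0,0.02,0],[0,0,0.07],0],[[0,0.035,0],[0,0,0.14],0],[[0,0.035,0],[0,0,0.14],0]]'| grep -E "tool_pos|force|rot"; python3 -c "
from h import *
print(telemetry.sense()['wrist_torque'])
snap('scene','s10.png');snap('wrist','w10.png')
a=cv2.imread('pics/s10.png')[130:250,190:310];cv2.imwrite('pics/s10c.png',cv2.resize(a,None,fx=5,fy=5,interpolation=cv2.INTER_CUBIC))"
```

```text
tool_pos: [481.1, -254.2, 131.9]
tcp_rot: [-179.7, 0.0, -56.2]
ft_force: [-5.3, 1.0, 8.5]
[ 0.19874759  1.21838117 -0.0677383 ]
[ 481.07 -254.2   131.93] [-179.74    0.    -56.23] [-33.4   3.4 101.4   0.2  75.1 112.8] 32.8
[ 481.07 -254.17  131.92] [-1.7974e+02  1.0000e-02 -5.6130e+01] [-33.4   3.4 101.4   0.3  75.1 112.7] 32.85
```

View pics/s10c.png

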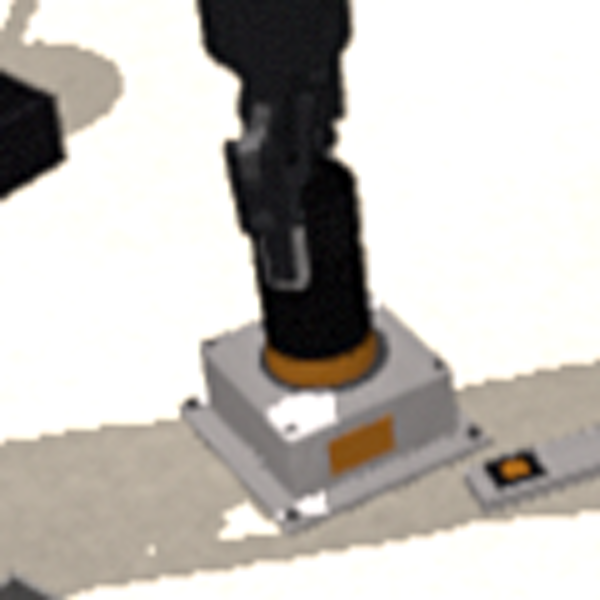

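The tube sits flush on the housing top. I'll turn a further 8° to be certain, easing the press and side load, then release.

```bash
python3 -m inch '[[[-0.03,0.04,-0.02],[0,0,0.07],0],[[-0.03,0.055,-0.03],[0,0,0.14],0],[[-0.03,0.055,-0.03],[0,0,0.14],0]]'| grep -E "tool_pos|force|rot"; python3 -c "
from h import *
print(telemetry.sense()['wrist_torque'])"
python3 -m inch '[[[0,0,0],[0,0,0],1],[[0,0,0],[0,0,0],1],[[0,0,0],[0,0,0],1],[[0,0,0],[0,0,0],1],[[0,0,0],[0,0,0],1],[[0,0,0],[0,0,0],1]]'; python3 -c "
from h import *
snap('wrist','w11.png')
print(telemetry.sense()['ft_force'])"
```

```text
tool_pos: [480.4, -253.6, 131.9]
tcp_rot: [-179.8, 0.1, -64.1]
ft_force: [-4.5, 4.7, 7.5]
[0.40304695 1.18907035 1.34726337]
time: 33.8
tool_pos: [480.8, -254.4, 131.9]
tcp_rot: [-179.7, 0.0, -64.3]
ft_force: [-0.8, -0.1, -0.1]
finger_gap: 85.3
[ 480.82 -254.41  131.87] [-1.797e+02  1.000e-02 -6.432e+01] [-33.5   3.3 101.5   0.3  75.1 120.8] 33.8
[-1.49642834 -0.27197398  0.31441934]
```

View pics/w11.png

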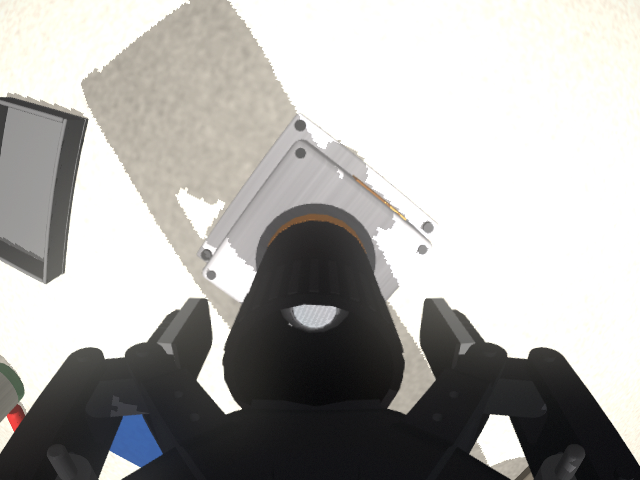

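The torque rose to 1.35 Nm, which is the end stop, so it's fully screwed in. The jaws are open and clear of the tube. Retreating up.

```bash
python3 -m inch '[[[0,0,-1],[0,0,0],1],[[0,0,-2.5],[0,0,0],1],[[0,0,-5],[0,0,0],1],[[0,0,-8.5],[0,0,0],1],[[0,0,-12],[0,0,0],1],[[0,0,-14],[0,0,0],1],[[0,0,-15],[0,0,0],1],[[0,0,-15],[0,0,0],1]]'; python3 -c "
from h import *
snap('scene','s12.png');snap('wrist','w12.png');snap('top','t12.png')
a=cv2.imread('pics/s12.png')[130:250,190:310];b=cv2.imread('pics/w12.png')[60:340,180:460]
cv2.imwrite('pics/c12.png',np.hstack([cv2.resize(a,(400,400),interpolation=cv2.INTER_CUBIC),cv2.resize(b,(400,400))]))"
```

```text
time: 34.65
tool_pos: [480.9, -255.2, 284.5]
tcp_rot: [-179.6, -0.2, -64.3]
ft_force: [-0.4, 0.7, -0.1]
finger_gap: 85.5
[ 480.9  -255.23  284.5 ] [-179.59   -0.19  -64.32] [-33.5  -2.4  91.    0.3  91.  120.8] 34.65
[ 480.32 -254.86  282.51] [-1.7966e+02 -5.0000e-02 -6.4320e+01] [-33.5  -2.3  91.1   0.3  90.9 120.8] 34.7
[ 479.84 -254.53  281.12] [-1.7973e+02  6.0000e-02 -6.4320e+01] [-33.5  -2.2  91.2   0.3  90.9 120.8] 34.75
```

View pics/c12.png

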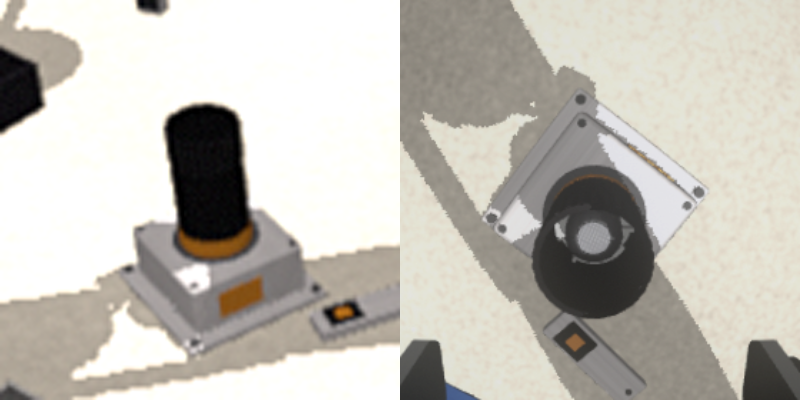

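View pics/s12.png

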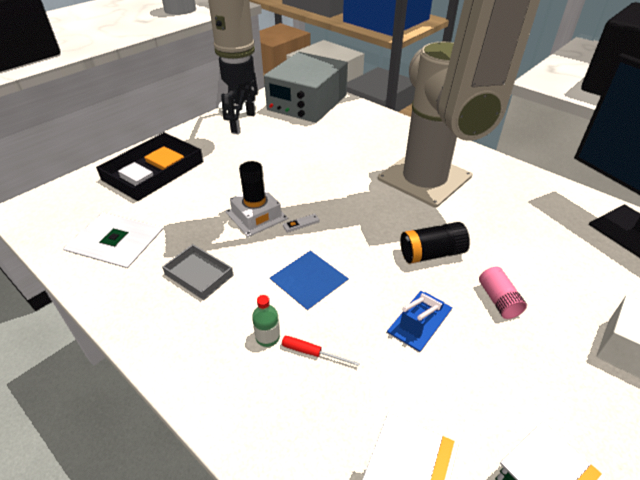

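Run:
```python
from h import *
t=np.linspace(0,6.283,90)
for h in (0,6):
  for z,r in ((165+h,30),(55+h,30)):
    e=(np.array([proj("scene",[479.5+r*np.cos(x),-251+r*np.sin(x),z]) for x in t])-(190,130))*3.333
    print(h,z,"u",e[:,0].min().round(),e[:,0].max().round(),"v",e[:,1].min().round(),e[:,1].max().round())
```

```text
0 165 u 161.0 239.0 v 99.0 143.0
0 55 u 178.0 251.0 v 210.0 255.0
6 171 u 160.0 238.0 v 93.0 136.0
6 61 u 177.0 250.0 v 204.0 249.0
```

The observed rim (v = 103 at the top, 257 at the bottom) matches fully home, 99/255 plus this camera's known offset of about 3 px. The 6 mm level would give 93/249. Handing in.

```bash
python3 -c "
from bench import r
print(r.hand_in())"
```

```text
the job is handed in; nothing more can be done
None
```

The black tube is screwed fully home on the camera head's neck and released, and I handed the job in at about 35 s of the 72 s limit. The hand-in reports no verdict, so what follows rests on my own checks.

**What I did**
- **Mat:** I took the tube from the cradle, stood it gold end down on the mat and let go. It touched down at the predicted height, and the pictures showed it upright and clear of the fingers.
- **Neck:** I regripped it from above and set it over the neck until the lugs rested on the lands at the 20 mm level. Turning anticlockwise, the force fell away after 24–30°, and the tube dropped to the 6 mm level.
- **Thread:** I turned it clockwise about 94°. It sank 5.7 mm, then met the end stop with a rise to 1.35 Nm, and I let go.

**Last checks**
- **Height:** The tube's bottom measured about 0.3–0.4 mm above the predicted home height, within the 2 mm limit. The final scene picture matches fully home rather than the 6 mm level.
- **Release:** After release the wrist force was about zero and the jaws were clear of the tube.
- **Bystanders:** By eye in the final scene picture, the driver, solvent, kit and panel are where they started.

**What disagreed**
- My first approach to the mat, with the tool pointing outward, ran up against joint range limits and close to a wrist singularity. I backed out and stood the tube with the gripper turned sideways instead.
- The camera views differed by 2–5 mm, so I relied on the wrist camera and contact forces for the fit.

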